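# File the receipt book under the box file's sprung hold-down

### The arm

A 6-joint arm with a two-finger parallel gripper is mounted at the origin on the work surface. World frame = base frame: x ahead of the robot, y to its left, z up, the work surface at z = 0. Lengths are in mm, angles in rad, forces in N, time in s.
With the tool pointing down it reaches from about 375 to 900 mm from the base axis. Payload 3.1 kg.
Tool frame: the origin (TCP) lies midway between the tips of the shut fingers; the grasp point (between the pads) lies 19 mm behind it (bot.grip_depth is the distance from the TCP to the grasp point, in mm); x points along the fingers, y is the direction in which the jaws open and shut, and the axes are right-handed (so a half turn about x gives the same grasp; the last joint's range is limited). The gripper opens to 85 mm and grips with 20 to 120 N. Pads are 22 mm wide; open, the fingers measure 114 mm over their backs; the gripper's body (76 mm by 85 mm) begins 54 mm behind the grasp point. The pads swing forward as they close: fully open they stand 13 mm farther back than shut.
Start: joints at [0.991, 0.527, 1.433, -0, 1.181, -0.178], TCP at [244.38, 575.217, 203.51] pointing down, gripper open.
Joint ranges: [-3.08, 3.08], [-0.75, 2.2], [0.22, 2.44], [-1.43, 4.57], [0, 2.65], [-2.85, 2.85]. Speed limits (rad/s): [2.79, 2.79, 3.14, 3.14, 3.14, 3.14].

### API

Orientations are given as a 3x3 rotation matrix whose columns are the frame's x, y, z axes.
In Python, from bench import bot, grab_frame, calibration gives the robot as it stands.
- The arm moves only by the tool drive_tool, never from a script. Its argument "steps" is one flat list of numbers, 7 for each row, row after row: the shift along the tool's x, y, z in m, then the turn, a rotation vector about the tool's x, y, z in rad, then the closure, from 0 (fully open) to 1 (shut). In form: [tx, ty, tz, wx, wy, wz, claw, tx, ty, tz, wx, wy, wz, claw, ...]. A call has 1 to 10 rows; each row is the pose to reach, as a shift and turn from the pose commanded when the call began, along the tool's axes at that moment; what a row does not reach only later rows make up. A row lasts 1/8 s, in which the tool goes at most 62.5 mm and 10.7 degrees, less where a joint would pass 70% of its speed; a pose out of reach is approached as far as the arm can. A call with a gripper value outside its range is refused whole. The fingers move at their own pace and stop on an object; the grip force is fixed at half the most. Time passes only in rows, so rows that repeat a pose let the fingers close. It gives the time, the measured TCP pose, the force and the opening at its end, in the units of the state.
- bot.get_obs(): the state, without advancing time (a new reading comes with each control period).
- grab_frame(name): name is "scene" or "top" or "wrist"; returns the picture (400x640x3 uint8, blue, green, red); there is no depth.
- calibration(name): a dict with "fx", "fy", "cx", "cy" (pixels), "k1" (the pictures are not rectified: a ray, as slopes to the right and down, at radius r is drawn at 1 + k1 r^2 times it, then the intrinsics apply), "R" (3x3) and "t" (3): a world point X has camera coordinates R X + t. Camera axes: x right, y down, z forward; pixel columns grow to the right and rows downward; lengths in mm; the calibration is good to about 2 mm. A picture is of the moment at which its call begins: read the wrist's pose just before it. calibration takes no time and is no camera call; for the wrist camera it gives the pose at the moment of the call.
- bot.job_done(): hands the job in, once; it reports no verdict.
The state is a dict: "time": time; "joint_pos": joint angles; "joint_vel": joint speeds; "joint_efforts": joint torques, N m; "tool_pos": TCP position; "tcp_rot": TCP orientation; "wrist_force": force on the tool from outside, world axes, zero at the start; "wrist_torque": the same for the moment, N m; "finger_gap": finger opening in mm.
Only numpy, scipy, OpenCV 4.12 (cv2) and the standard library are available. Lean on these libraries where they do the work, as an engineer would, in place of code of your own. Each camera call takes 0.05 s, during which the arm holds its last target.

### The job

File the green receipt book in the open box file. Raise the sprung wire hold-down by its red sleeve until it stays up by itself, lay the green book squared up on top of the two red books already filed, then bring the hold-down back and ease it onto the green book under control, never letting it snap shut. Keep the filed books in place and leave the tape roll, mug and calculator where they are.

Things in the scene. Friction and masses are not known exactly. Their poses are not given: they have to be found in the camera images.
- box_file: Open dark blue box file, fixed, outer size 265 (x) by 370 (y) by 78 mm, walls 4 mm. Origin: centre of its underside, on the table. Its x axis points away from the robot to the spine; the lid is thrown back over the spine, down to the table 250 mm beyond. Top of the buff folder on its floor: 7 mm above the origin. The two filed books lie on that, 20 mm towards the front (x = -20 mm) of the origin.
- green_book: The receipt book to file: green hard covers with a black bound end at +y and a blank white label on top; 60 mm (x) by 180 mm (y) by 12 mm thick, about 110 g, rigid. Origin: centre of its underside; z up. At the start it lies flat on the table.
- filed_top: The upper of the two filed books (dark red, same shape and size as the green book, loose). Origin: centre of its underside; long side along its y, as is the box file's; its top face is 12 mm above its origin.
- filed_low: The lower filed book (dark red, same size, loose), on the folder right under filed_top. Origin: centre of its underside.
- hold_down (a joint): Angle (rad) of the wire hold-down: a bent loop of 5 mm wire, 89 mm wide, open inside, hinged near the spine, reaching to the front. 0: pressing on the two filed books; about 0.10: on a third book; grows as it is raised; 1.65: fully up on its stop. Its over-centre spring drives it down below about 1.2 and up above that: 2.5 N at the sleeve when down, 1.2 N when up. Let go part-way it snaps.
- hold_down_hinge (a point): Point on the hinge axis of the hold-down, midway between its side wires: 95 mm behind the box file's origin towards the spine, 47 mm above the table. The axis is the box file's y.
- hold_down_grip (a point): Centre of the red sleeve (12 mm diameter, 64 mm long, along the box file's y) at the free end of the hold-down: 138 mm from the hinge towards the front and 15 mm above it at joint 0; turns with the joint about the hinge. When down, it is 30 mm above the top book's face; the loop's bends touch the book 23 mm nearer the hinge.
- tape_roll: Bystander: roll of brown packing tape lying flat, 104 mm diameter, 48 mm high. Origin: centre of its underside.
- mug: Bystander: blue mug, 82 mm diameter, 95 mm high. Origin: centre of its underside.
- calculator: Bystander: grey desk calculator, 150 by 85 by 16 mm. Origin: centre of its underside.

How it is judged:
By the outcome, as a careful person would: the job done as asked, in the order asked, and still so for the second after the job is handed in, with the robot touching nothing.
It also fails if it takes over 72 s, if anything falls off the work surface, if the arm or the gripper's body presses on something with over 40 N, if the wrist force passes 120 N, or if a joint passes its speed limit or range.

## Working session

There is one attempt and no reset: what is moved stays moved. The work goes in short steps, Python scripts to look and compute and a tool call to move; the robot and the scene stay as the last step left them, time stands still between calls to the robot, and variables do not carry over. Pictures are saved under pics/ and viewed, and the job is handed in when it is done.

Besides the shell and the picture viewer there is one more tool, called in YAML: its name, and indented under it one key for each argument. drive_tool: Moves the arm, as the interface text tells. Its arguments: {"type":"object","properties":{"steps":{"type":"array","items":{"type":"number"}}},"required":["steps"]}

```bash
ls; mkdir -p pics
python3 - <<'E'
from bench import bot, grab_frame, calibration
import cv2
o=bot.get_obs(); print(o)
for n in ("scene","top","wrist"):
    c=calibration(n); print(n,c)
    cv2.imwrite(f"pics/a_{n}.png",grab_frame(n))
E
```

```text
pics
{'time': 0.0, 'joint_pos': array([ 9.90504558e-01,  5.28471479e-01,  1.43392055e+00, -8.63599231e-06,
        1.18138484e+00, -1.78468531e-01]), 'joint_vel': array([ 0.0008907 , -0.00143543,  0.00069382, -0.0001252 ,  0.00046469,
        0.00110012]), 'joint_efforts': array([-6.72376464e-04, -4.42349946e+01, -1.78026384e+01, -3.42719541e-04,
        8.48992844e-03,  8.20009980e-07]), 'tool_pos': array([243.95710984, 574.57196233, 202.52461535]), 'tcp_rot': array([[-1.19085037e-03,  3.91092701e-01,  9.20350521e-01],
       [-1.83104048e-03,  9.20348778e-01, -3.91094330e-01],
       [-9.99997615e-01, -2.15093389e-03, -3.79891117e-04]]), 'wrist_force': array([ 0.03538507, -0.78695596,  0.49867165]), 'wrist_torque': array([-0.00127074, -0.00944727, -0.01777845]), 'finger_gap': 85.27889230243677}
scene {'fx': 414.37763764199593, 'fy': 414.37763764199593, 'cx': 319.6095340712794, 'cy': 198.5361654826885, 'k1': 0.034619920349554814, 'R': array([[-0.51348318,  0.85804409,  0.00976582],
       [ 0.53394302,  0.3283977 , -0.77914043],
       [-0.67174391, -0.39486111, -0.62677334]]), 't': array([ 383.07863295, -233.66794304, 1320.5739476 ])}
top {'fx': 436.40496662145694, 'fy': 436.40496662145694, 'cx': 318.785041967564, 'cy': 200.86534994585128, 'k1': -0.08443720674742684, 'R': array([[ 0.01582651, -0.99986441, -0.00454876],
       [-0.99890478, -0.01561066, -0.04410828],
       [ 0.04403129,  0.00524186, -0.9990164 ]]), 't': array([ -81.99991687,  591.45756733, 1132.82630852])}
wrist {'fx': 280.21430902916126, 'fy': 280.21430902916126, 'cx': 317.41109529539574, 'cy': 204.1600194438138, 'k1': -0.05069601990032599, 'R': array([[ 0.39088801,  0.92043539, -0.0022907 ],
       [ 0.87373605, -0.37027089,  0.31541208],
       [ 0.28946827, -0.12529227, -0.94895204]]), 't': array([-623.28560965,  -42.90517515,  379.63401634])}
```

View pics/a_scene.png

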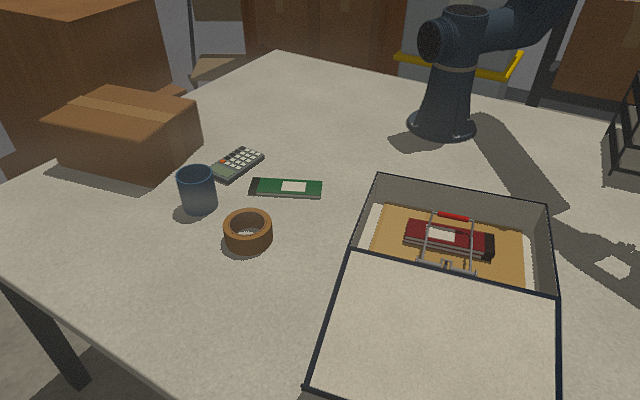

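View pics/a_top.png

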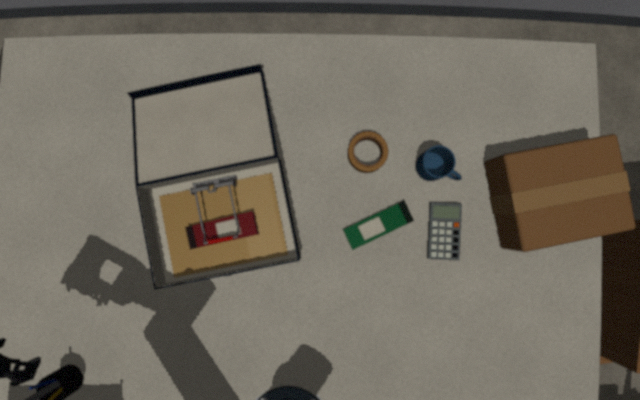

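View pics/a_wrist.png

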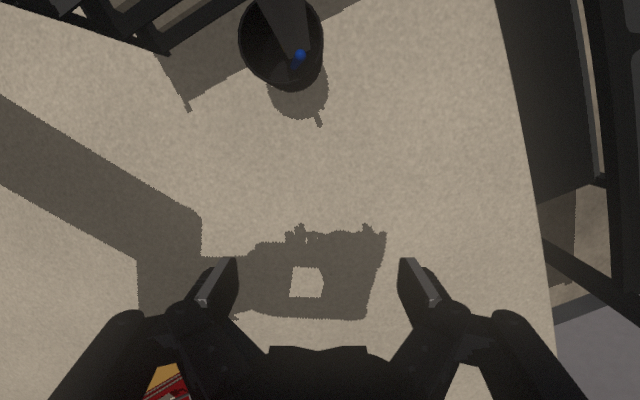

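```bash
cat > h.py <<'E'
import numpy as np, cv2
from bench import bot, grab_frame, calibration
def ray(c,px):
    px=np.atleast_2d(np.asarray(px,float))
    K=np.array([[c['fx'],0,c['cx']],[0,c['fy'],c['cy']],[0,0,1.]])
    n=cv2.undistortPoints(px.reshape(-1,1,2),K,np.array([c['k1'],0,0,0,0.])).reshape(-1,2)
    d=np.c_[n,np.ones(len(n))]@c['R']
    return -c['R'].T@c['t'], d
def onz(c,px,z):
    o,d=ray(c,px); s=(z-o[2])/d[:,2]; return o+d*s[:,None]
def proj(c,X):
    K=np.array([[c['fx'],0,c['cx']],[0,c['fy'],c['cy']],[0,0,1.]])
    return cv2.projectPoints(np.atleast_2d(np.asarray(X,float)),cv2.Rodrigues(c['R'])[0],c['t'],K,np.array([c['k1'],0,0,0,0.]))[0].reshape(-1,2)
def biggest(m):
    cs=cv2.findContours(m,cv2.RETR_EXTERNAL,cv2.CHAIN_APPROX_NONE)[0]
    return max(cs,key=cv2.contourArea)
E
python3 - <<'E'
from h import *
im=cv2.imread('pics/a_top.png')
cv2.imwrite('pics/top_l.png',cv2.resize(im[60:300,120:310],None,fx=3,fy=2.5,interpolation=cv2.INTER_NEAREST)[:600])
cv2.imwrite('pics/top_g.png',cv2.resize(im[190:265,330:480],None,fx=5,fy=5,interpolation=cv2.INTER_NEAREST))
E
```

```text
(no output)
```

View pics/top_l.png

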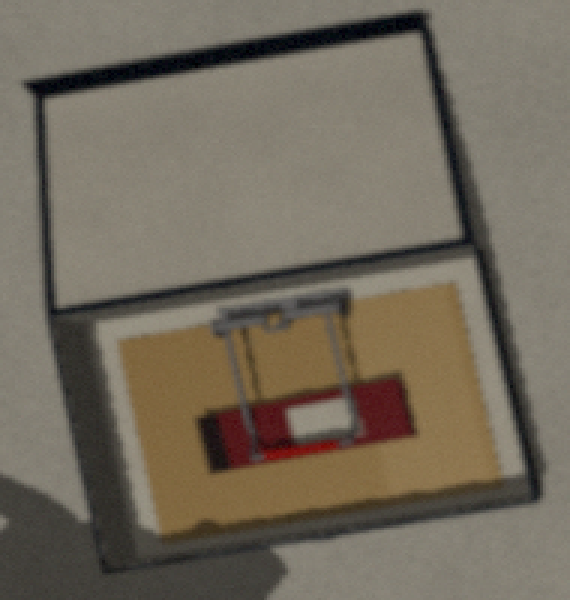

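View pics/top_g.png

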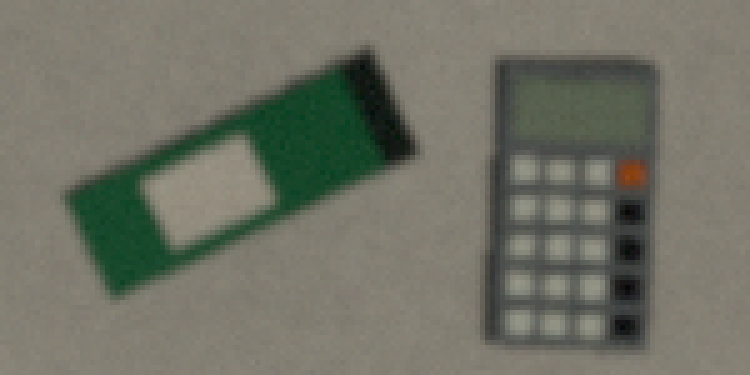

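Run:
```python
from h import *
T=calibration('top'); im=cv2.imread('pics/a_top.png')
# green book
hsv=cv2.cvtColor(im,cv2.COLOR_BGR2HSV)
def rep(c,pts,z):
    P=onz(c,pts,z)[:,:2]; return P
# green+black+label corners: green mask
for n in('top','scene'):
    c=calibration(n); i=cv2.imread(f'pics/a_{n}.png'); h=cv2.cvtColor(i,cv2.COLOR_BGR2HSV)
    m=cv2.inRange(h,(50,90,30),(85,255,255)); k=biggest(m)
    P=onz(c,k.reshape(-1,2),12)[:,:2].astype(np.float32)
    print(n,'green part rect',cv2.minAreaRect(P))
    r=cv2.inRange(h,(0,120,60),(8,255,255))|cv2.inRange(h,(172,120,60),(180,255,255)); 
    m2=r
    k=cv2.findContours(m2,0,1)[0]
    pts=np.vstack([q for q in k if cv2.contourArea(q)>8]).reshape(-1,2)
    P=onz(c,pts,31)[:,:2].astype(np.float32); print(n,'red rect z31',cv2.minAreaRect(P))
    # bright red sleeve
    s=cv2.inRange(h,(0,200,150),(6,255,255))|cv2.inRange(h,(175,200,150),(180,255,255))
    ys,xs=np.nonzero(s); print(len(xs), xs.min() if len(xs) else 0,xs.max() if len(xs) else 0)
    if len(xs):
        P=onz(c,np.c_[xs,ys],62+0)[:,:2]; print('sleeve',P.mean(0)); print(cv2.minAreaRect(P.astype(np.float32)))
g=np.array([(68,193),(362,48),(415,155),(113,297)])/5+[330,190]
P=onz(T,g-0.4,12);print(P, P.mean(0))
b=np.array([(105,572),(540,497),(475,243),(52,312)])/[3,2.5]+[120,60]
P=onz(T,b-0.4,78);print(P,P.mean(0))
```

```text
top green part rect ((530.275146484375, -222.5633544921875), (56.83855438232422, 161.1794891357422), 26.065366744995117)
top red rect z31 ((515.3403930664062, 169.71041870117188), (61.08293151855469, 163.37689208984375), 13.882938385009766)
0 0 0
scene green part rect ((527.7599487304688, -219.55337524414062), (56.85980987548828, 159.33856201171875), 27.672626495361328)
scene red rect z31 ((497.0497741699219, 165.89881896972656), (107.02700805664062, 163.80886840820312), 16.59638023376465)
40 439 467
sleeve [484.45118647 176.78097248]
((484.62689208984375, 174.2006378173828), (5.550530433654785, 58.1852912902832), 11.249741554260254)
[[ 522.00921773 -137.80125394   12.        ]
 [ 600.52607505 -291.74216745   12.        ]
 [ 544.61670261 -320.23563866   12.        ]
 [ 467.97413312 -162.1374155    12.        ]] [ 533.78153213 -227.97911889   12.        ]
[[364.58078032 333.53363664  78.        ]
 [447.0593713  -27.97161357  78.        ]
 [698.11915441  30.50322834  78.        ]
 [624.21574919 386.45115974  78.        ]] [533.4937638  180.62910279  78.        ]
```

```bash
cat >> h.py <<'E'
from scipy.spatial.transform import Rotation as Ro
def down(yaw):
    a=np.radians(yaw); x=np.array([0,0,-1.]); y=np.array([np.cos(a),np.sin(a),0]); return np.c_[x,y,np.cross(x,y)]
def delta(pos,Rt,o=None):
    o=o or bot.get_obs(); R=o['tcp_rot']
    t=R.T@(np.asarray(pos,float)-o['tool_pos'])/1000; w=Ro.from_matrix(R.T@Rt).as_rotvec()
    print('delta',np.round(t,4),np.round(w,4), 'rows>=',max(np.linalg.norm(t)*1000/62.5,np.degrees(np.linalg.norm(w))/10.7))
    return t,w
BC=np.array([533.5,180.6]); BY=12.4
def box(x,y,z):
    a=np.radians(BY); return np.array([BC[0]+x*np.cos(a)-y*np.sin(a),BC[1]+x*np.sin(a)+y*np.cos(a),z])
E
python3 - <<'E'
from h import *
delta(box(-43,0,230),down(BY))
E
```

```text
delta [-0.0269 -0.2745  0.3855] [9.526e-01 5.000e-04 1.800e-03] rows>= 7.583869515568088
```

drive_tool:
  steps: [-0.027,-0.274,0.386,0.953,0,0.002,0,-0.027,-0.274,0.386,0.953,0,0.002,0,-0.027,-0.274,0.386,0.953,0,0.002,0,-0.027,-0.274,0.386,0.953,0,0.002,0,-0.027,-0.274,0.386,0.953,0,0.002,0,-0.027,-0.274,0.386,0.953,0,0.002,0,-0.027,-0.274,0.386,0.953,0,0.002,0,-0.027,-0.274,0.386,0.953,0,0.002,0,-0.027,-0.274,0.386,0.953,0,0.002,0,-0.027,-0.274,0.386,0.953,0,0.002,0]

```text
time: 1.4
tool_pos: [491.7, 172.3, 230.1]
tcp_rot: [[-0.0, 0.977, 0.214], [0.002, 0.214, -0.977], [-1.0, 0.0, -0.002]]
wrist_force: [-0.6, 1.3, -0.3]
finger_gap: 86.0
```

Run:
```python
from h import *
import pickle
o=bot.get_obs(); print(o['tool_pos'],o['tcp_rot'],o['joint_pos'])
pickle.dump(calibration('wrist'),open('b.pkl','wb')); cv2.imwrite('pics/b_wrist.png',grab_frame('wrist'))
cv2.imwrite('pics/b_scene.png',grab_frame('scene'))
```

```text
[491.69757606 172.34974754 230.14319095] [[-1.71792062e-05  9.76826283e-01  2.14033672e-01]
 [ 1.54340064e-03  2.14033443e-01 -9.76825114e-01]
 [-9.99998809e-01  3.13558627e-04 -1.51131124e-03]] [ 0.12147442  0.35425748  1.6597229   0.00169831  1.12744287 -0.09495646]
```

View pics/b_wrist.png

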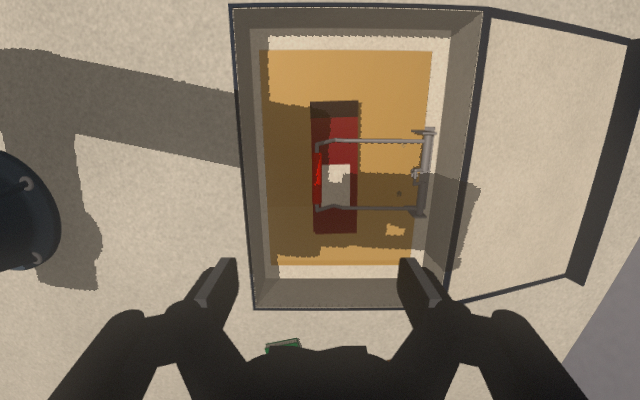

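Run:
```python
from h import *
import pickle
im=cv2.imread('pics/b_wrist.png')
cv2.imwrite('pics/b_z.png',cv2.resize(im[80:250,290:450],None,fx=4.5,fy=3.5,interpolation=cv2.INTER_NEAREST))
c=pickle.load(open('b.pkl','rb'))
P=onz(c,[(231,5),(487,11),(449,306),(254,309)],78);print(P,P.mean(0))
print('book',onz(c,[(310,101),(360,101),(357,234),(313,233)],31))
print(proj(c,[box(-43,0,62),box(95,0,47),box(-50,90,31),box(10,90,31),box(10,-90,31),box(-50,-90,31)]))
```

```text
[[368.85220573 333.45690751  78.        ]
 [624.10950584 386.78388771  78.        ]
 [712.04732514  38.1292723   78.        ]
 [445.49829579 -23.81652385  78.        ]] [537.62683312 183.63838592  78.        ]
book [[464.384313   260.7650768   31.        ]
 [525.17519964 274.24193945  31.        ]
 [567.74685236  98.65560076  31.        ]
 [505.50854504  86.6788291   31.        ]]
[[315.90216104 179.72266396]
 [422.45980334 177.15104853]
 [310.25157431 103.64296423]
 [358.31236843 103.7231446 ]
 [352.87097875 235.66522873]
 [311.2876251  235.71993479]]
```

View pics/b_z.png

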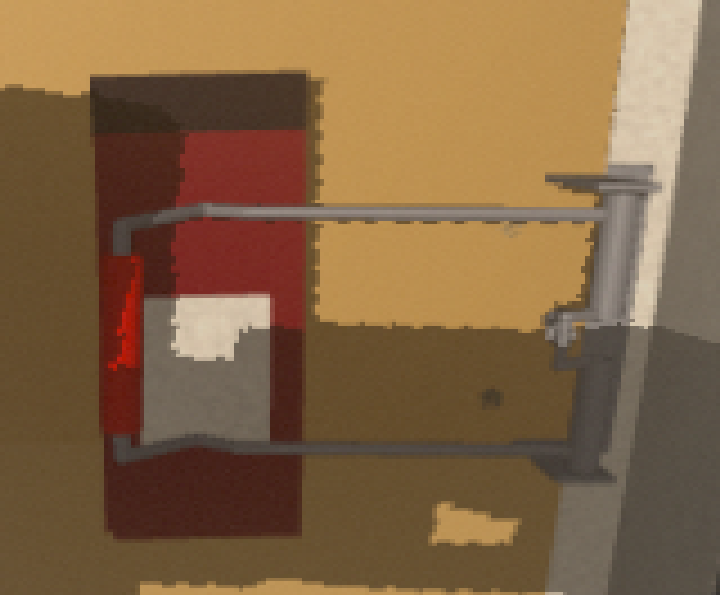

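Run:
```python
from h import *
import pickle
c=pickle.load(open('b.pkl','rb'))
b=np.array([(91,78),(307,72),(301,536),(107,538)])/[4.5,3.5]+[290,80]-.5
P=onz(c,b,31)[:,:2];print(P,P.mean(0))
l=(P[0]+P[1]-P[2]-P[3])/2; print(np.linalg.norm(l),np.degrees(np.arctan2(-l[0],l[1])))
w=(P[1]+P[2]-P[0]-P[3])/2; print(np.linalg.norm(w),np.degrees(np.arctan2(w[1],w[0])))
s=np.array([(123,345),(107,256),(143,256),(103,434),(142,434)])/[4.5,3.5]+[290,80]-.5
P=onz(c,s,62)[:,:2];print(P); print(box(-43,0,62),box(-20,0,0))
hh=np.array([(612,180),(585,475)])/[4.5,3.5]+[290,80]-.5
print(onz(c,hh,50),box(95,0,0))
```

```text
[[464.23913683 259.78063934]
 [522.12339529 274.68264874]
 [566.33386548 100.53139688]
 [505.96888015  86.43550442]] [514.66631944 180.35754735]
178.9828616964745 13.891229531538148
60.87643626456394 13.778567206114461
[[492.18119257 173.65081741]
 [481.34802765 203.23102876]
 [490.72241507 205.28588727]
 [493.71818832 140.19879168]
 [504.46651759 142.55385765]]
[491.50309203 171.36638093  62.        ] [513.96655443 176.30529346   0.        ]
[[609.98509906 257.34915808  50.        ]
 [638.24700113 150.88693099  50.        ]] [626.28386644 200.99985608   0.        ]
```

```bash
sed -i 's/^BC=.*/BC=np.array([534.3,182.6]); BY=13.0/' h.py
python3 - <<'E'
from h import *
delta(box(-43,0,43),down(BY))
for th in np.arange(0,1.66,.1): 
    c,s=np.cos(th),np.sin(th); print(round(th,2),np.round([-(138*s+15*c-15)/1000,(138-138*c+15*s)/1000],4))
E
```

```text
delta [0.1872 0.0008 0.0006] [-0.0094 -0.0013 -0.0006] rows>= 2.995852570016227
0.0 [-0.  0.]
0.1 [-0.0137  0.0022]
0.2 [-0.0271  0.0057]
0.3 [-0.0401  0.0106]
0.4 [-0.0526  0.0167]
0.5 [-0.0643  0.0241]
0.6 [-0.0753  0.0326]
0.7 [-0.0854  0.0421]
0.8 [-0.0944  0.0526]
0.9 [-0.1024  0.064 ]
1.0 [-0.1092  0.0761]
1.1 [-0.1148  0.0888]
1.2 [-0.1191  0.102 ]
1.3 [-0.122   0.1155]
1.4 [-0.1235  0.1293]
1.5 [-0.1237  0.1432]
1.6 [-0.1225  0.157 ]
```

drive_tool:
  steps: [0.05,0.001,0.0005,-0.009,-0.001,0,0,0.1,0.001,0.0005,-0.009,-0.001,0,0,0.13,0.001,0.0005,-0.009,-0.001,0,0,0.15,0.001,0.0005,-0.009,-0.001,0,0,0.165,0.001,0.0005,-0.009,-0.001,0,0,0.18,0.001,0.0005,-0.009,-0.001,0,0,0.187,0.001,0.0005,-0.009,-0.001,0,0,0.187,0.001,0.0005,-0.009,-0.001,0,0]

```text
time: 2.5
tool_pos: [493.8, 172.1, 43.3]
tcp_rot: [[0.001, 0.975, 0.223], [0.0, 0.223, -0.975], [-1.0, 0.001, 0.0]]
wrist_force: [0.1, 0.7, 0.3]
finger_gap: 85.5
```

Run:
```python
from h import *
o=bot.get_obs(); print(o['tool_pos'],o['joint_pos'])
cv2.imwrite('pics/c_wrist.png',grab_frame('wrist'))
```

```text
[493.75576943 172.1062573   43.30152117] [ 1.21459641e-01  6.44496564e-01  1.81790164e+00  7.01219702e-05
  6.77873255e-01 -1.03678300e-01]
```

View pics/c_wrist.png

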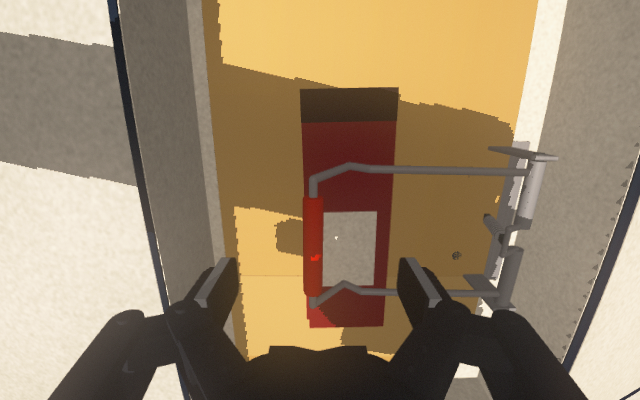

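Run:
```python
from h import *
c=calibration('wrist'); o=bot.get_obs()
g=o['tool_pos']-o['tcp_rot'][:,0]*19
print(g,proj(c,[g,o['tool_pos']]))
P=onz(c,[(314,197),(313,297),(313,247)],62);print(P)
l=P[0]-P[1];print(np.linalg.norm(l),np.degrees(np.arctan2(-l[0],l[1])),P[:2].mean(0))
B=onz(c,[(300.5,90),(398,88),(385,326),(309,327)],31);print(B,B.mean(0))
l=(B[0]+B[1]-B[2]-B[3])/2;print(np.linalg.norm(l),np.degrees(np.arctan2(-l[0],l[1])))
H=onz(c,[(545,158),(508,303)],49);print(H); l=H[0]-H[1];print(np.degrees(np.arctan2(-l[0],l[1])),H.mean(0),box(95,0,47))
```

```text
[494.05653999 172.07938015  62.70478051] [[315.18544451 250.46752457]
 [315.39663529 236.98174699]]
[[486.03752874 204.4503859   62.        ]
 [500.17237112 138.6552439   62.        ]
 [492.34080294 173.69628006  62.        ]]
67.2963184792062 12.124629869680875 [493.10494993 171.5528149   62.        ]
[[464.85127567 259.77508686  31.        ]
 [522.50399211 274.45491485  31.        ]
 [568.32088069 100.91401775  31.        ]
 [508.07737334  86.57972465  31.        ]] [515.93838045 180.43093603  31.        ]
178.99349633686322 14.402518527073633
[[618.37035542 256.24161307  49.        ]
 [642.10781734 153.45527528  49.        ]]
13.003898185634846 [630.23908638 204.84844418  49.        ] [626.86515615 203.97035016  47.        ]
```

drive_tool:
  steps: [0,0,0,0,0,0,0.5,0,0,0,0,0,0,1,0,0,0,0,0,0,1,0,0,0,0,0,0,1,0,0,0,0,0,0,1,0,0,0,0,0,0,1]

```text
time: 3.3
tool_pos: [493.9, 172.0, 43.5]
tcp_rot: [[0.002, 0.975, 0.223], [0.0, 0.223, -0.975], [-1.0, 0.002, 0.0]]
wrist_force: [0.1, 0.2, -0.4]
finger_gap: 0.1
```

Run:
```python
from h import *
o=bot.get_obs(); print(o['tool_pos'],o['finger_gap'])
cv2.imwrite('pics/d_wrist.png',grab_frame('wrist'))
i=grab_frame('scene');cv2.imwrite('pics/d_scene.png',cv2.resize(i[150:320,330:570],None,fx=3.3,fy=3.3))
```

```text
[493.87344769 172.02822398  43.52086932] 0.09810492462066508
```

View pics/d_wrist.png

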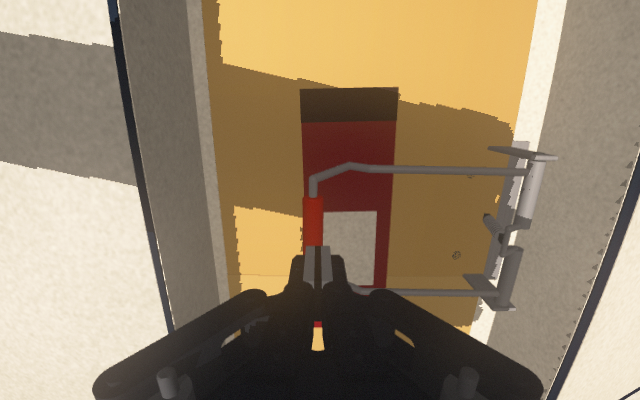

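View pics/d_scene.png

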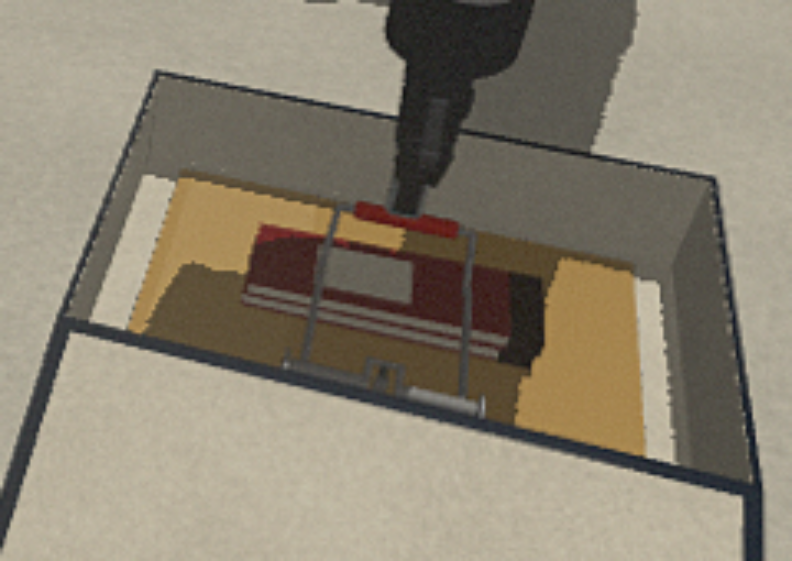

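Run:
```python
from h import *
c=calibration('scene'); o=bot.get_obs(); w=calibration('wrist')
for X in (o['tool_pos'],o['tool_pos']+[0,0,19],box(-43,0,62),box(-43,32,62),box(-43,-32,62)):
    print(np.round(X),proj(c,X),(proj(c,X)-[330,150])*3.3,proj(w,X))
im=cv2.imread('pics/d_wrist.png');cv2.imwrite('pics/d_z.png',cv2.resize(im[160:360,230:410],None,fx=4,fy=3,interpolation=cv2.INTER_CUBIC))
i=grab_frame('scene');cv2.imwrite('pics/d_z2.png',cv2.resize(i[180:250,410:500],None,fx=8,fy=8,interpolation=cv2.INTER_CUBIC))
```

```text
[494. 172.  43.] [[448.74686033 223.0288091 ]] [[391.8646391  240.99507004]] [[315.38438884 236.95581115]]
[494. 172.  62.] [[450.58354455 216.37927803]] [[397.92569701 219.0516175 ]] [[315.2252341  250.44091613]]
[492. 173.  62.] [[451.15673598 216.31094466]] [[399.81722873 218.82611737]] [[313.22368133 248.30538798]]
[485. 204.  62.] [[466.87973554 219.52041342]] [[451.70312729 229.41736429]] [[312.85447595 197.36638156]]
[500. 142.  62.] [[435.73640411 213.16237704]] [[348.93013356 208.43584423]] [[313.56112898 293.11056961]]
```

View pics/d_z.png

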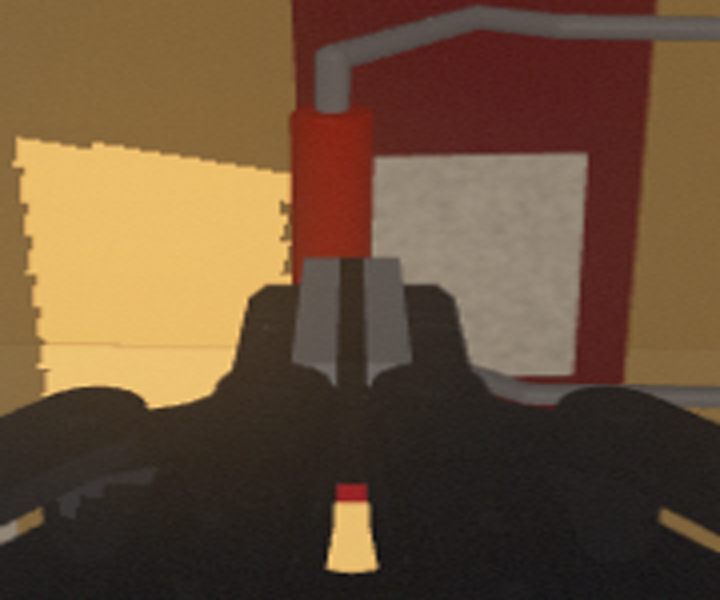

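View pics/d_z2.png

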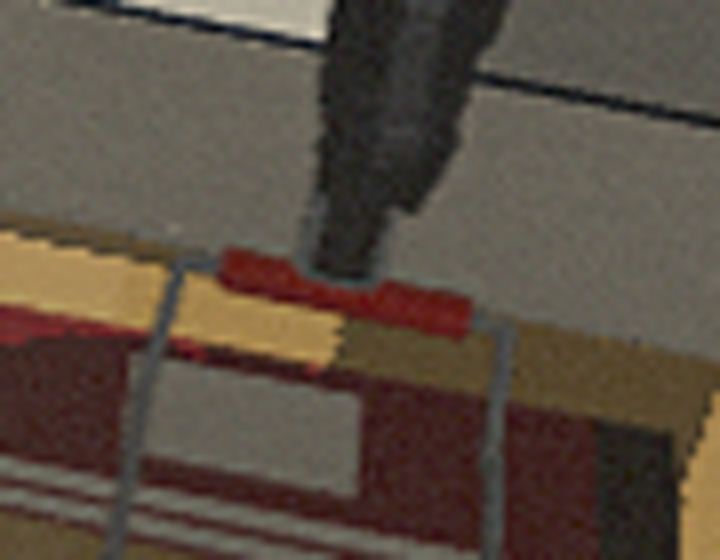

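Run:
```python
from h import *
c=calibration('scene')
print(bot.grip_depth)
i=cv2.imread('pics/b_scene.png'); p=proj(c,[[491.7,172.3,230.1]])[0]; q=proj(c,[[491.7,172.3,243]])[0]
print(p,q)
x,y=p.astype(int); x0,y0=max(x-60,0),max(y-70,0)
z=cv2.resize(i[y0:y0+110,x0:x0+120],None,fx=5,fy=5,interpolation=cv2.INTER_CUBIC)
for r,col in((p,(0,255,0)),(q,(0,255,255))): cv2.circle(z,tuple(((r-[x0,y0])*5).astype(int)),4,col,-1)
cv2.imwrite('pics/b_z2.png',z)
```

```text
18.700000000000003
[469.85340873 148.31404645] [471.53346027 142.33754845]
```

View pics/b_z2.png

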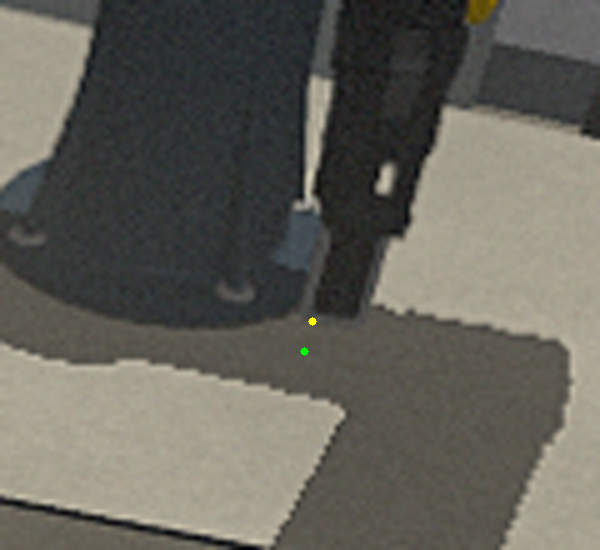

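Run:
```python
from h import *
c=calibration('scene')
for z in (230,243,255,265,275): print(z,[((proj(c,[[491.7+s*42*.977,172.3+s*42*.214,z]])[0]-[469-60,148-70])*5).round() for s in(-1,1)])
w=calibration('wrist'); o=bot.get_obs()
print((-w['R'].T@w['t']-o['tool_pos'])@o['tcp_rot'], w['R']@o['tcp_rot'])
```

```text
230 [array([310., 297.]), array([298., 411.])]
243 [array([318., 268.]), array([307., 380.])]
255 [array([326., 240.]), array([315., 351.])]
265 [array([332., 216.]), array([322., 326.])]
275 [array([339., 192.]), array([329., 301.])]
[-169.70929237    1.32352277  -79.47188367] [[-1.72246184e-04  9.99999970e-01 -1.71352027e-04]
 [-3.15832222e-01  1.08180490e-04  9.48815048e-01]
 [ 9.48815039e-01  2.17548263e-04  3.15832195e-01]]
```

Run:
```python
from h import *
w=calibration('wrist'); o=bot.get_obs()
for row,col in((246,317),(258,237),(258,400),(303,197)):
    C,d=ray(w,[(col,row)]); C=(C-o['tool_pos'])@o['tcp_rot']; d=d[0]@o['tcp_rot']
    for tz in(-11,0,11):
        s=(tz-C[2])/d[2]; print(row,tz,(C+s*d).round(1))
```

```text
246 -11 [-34.8   1.1 -11. ]
246 0 [-13.1   1.1   0. ]
246 11 [ 8.5  1.1 11. ]
258 -11 [-48.  -38.2 -11. ]
258 0 [-28.4 -44.6   0. ]
258 11 [ -8.8 -50.9  11. ]
258 -11 [-48.  42. -11.]
258 0 [-28.4  48.6   0. ]
258 11 [-8.8 55.1 11. ]
303 -11 [-82.5 -44.2 -11. ]
303 0 [-68.5 -51.6   0. ]
303 11 [-54.5 -58.9  11. ]
```

drive_tool:
  steps: [0,0,0,0,0,0,0,0,0,0,0,0,0,0,0,0,0,0,0,0,0,0,0,0,0,0,0,0,0.01,-0.001,0,0,0,0,0,0.02,-0.001,0,0,0,0,0,0.02,-0.001,0,0,0,0,0]

```text
time: 4.32
tool_pos: [491.9, 171.7, 22.3]
tcp_rot: [[-0.001, 0.975, 0.223], [-0.0, 0.223, -0.975], [-1.0, -0.001, -0.0]]
wrist_force: [-0.3, -0.4, 0.1]
finger_gap: 85.6
```

drive_tool:
  steps: [0,0,0,0,0,0,0.5,0,0,0,0,0,0,1,0,0,0,0,0,0,1,0,0,0,0,0,0,1,0,0,0,0,0,0,1,0,0,0,0,0,0,1]

```text
time: 5.08
tool_pos: [490.8, 171.4, 23.7]
tcp_rot: [[-0.002, 0.975, 0.223], [-0.001, 0.223, -0.975], [-1.0, -0.002, 0.0]]
wrist_force: [-4.4, -2.5, 6.0]
finger_gap: 9.6
```

Run:
```python
from h import *
i=grab_frame('scene');cv2.imwrite('pics/e_z2.png',cv2.resize(i[180:250,410:500],None,fx=8,fy=8,interpolation=cv2.INTER_CUBIC))
```

```text
(no output)
```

View pics/e_z2.png

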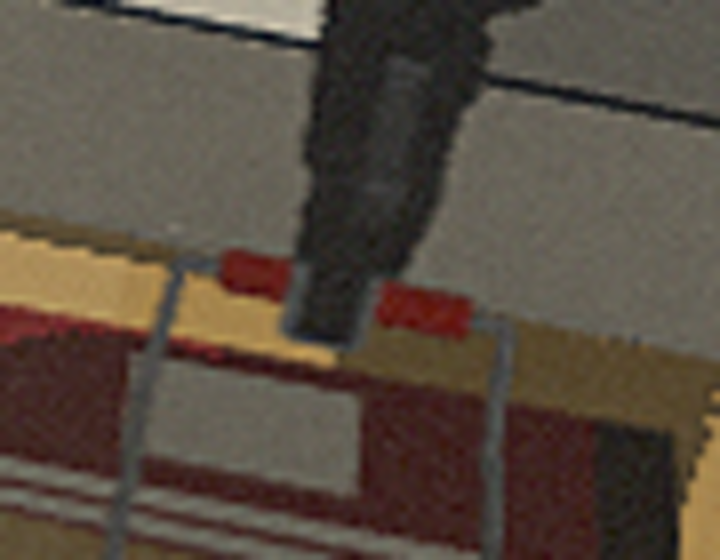

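drive_tool:
  steps: [-0.0068,0.001,0,0,0,0,1,-0.0137,0.0022,0,0,0,0,1,-0.0271,0.0057,0,0,0,0,1,-0.0401,0.0106,0,0,0,0,1]

```text
time: 5.62
tool_pos: [500.2, 173.5, 63.6]
tcp_rot: [[-0.005, 0.975, 0.224], [-0.001, 0.224, -0.975], [-1.0, -0.005, 0.0]]
wrist_force: [-6.0, -3.9, -2.6]
finger_gap: 9.4
```

drive_tool:
  steps: [-0.0125,0.0061,0,0,0,0,1,-0.0242,0.0135,0,0,0,0,1,-0.0352,0.022,0,0,0,0,1,-0.0453,0.0315,0,0,0,0,1,-0.0543,0.042,0,0,0,0,1,-0.0623,0.0534,0,0,0,0,1]

```text
time: 6.38
tool_pos: [548.1, 183.9, 127.4]
tcp_rot: [[-0.014, 0.974, 0.225], [-0.005, 0.224, -0.974], [-1.0, -0.014, 0.002]]
wrist_force: [-15.0, -7.9, 17.6]
finger_gap: 9.3
```

Run:
```python
from h import *
i=grab_frame('scene');cv2.imwrite('pics/f_z2.png',cv2.resize(i[130:300,380:520],None,fx=4,fy=3.5,interpolation=cv2.INTER_CUBIC))
print(bot.get_obs()['tool_pos'],bot.get_obs()['wrist_force'])
for t in (0.3,0.9,1.0): print((bot.get_obs()['tool_pos']-box(95,0,47)), 138*np.sin(t)+15*np.cos(t)+47)
```

```text
[550.65583509 184.49319011 129.25199414] [-15.61720064  -6.97346908  21.76411026]
[-76.20932106 -19.47716006  82.25199414] 102.11183585614894
[-76.20932106 -19.47716006  82.25199414] 164.42326305265266
[-76.20932106 -19.47716006  82.25199414] 171.2275304915118
```

View pics/f_z2.png

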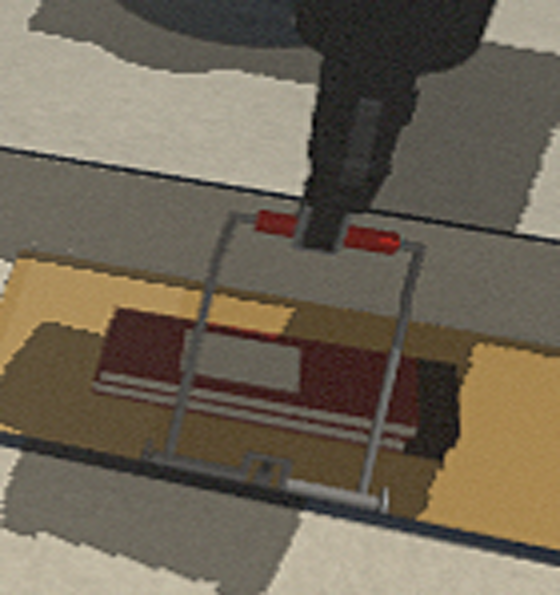

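drive_tool:
  steps: [-0.003,-0.002,0,0,0,0,1,-0.0098,0.0091,0,0,0,0,1,-0.016,0.0222,0,0,0,0,1,-0.0205,0.0358,0,0,0,0,1]

```text
time: 6.92
tool_pos: [590.3, 193.2, 149.5]
tcp_rot: [[0.002, 0.975, 0.224], [-0.002, 0.224, -0.975], [-1.0, 0.002, 0.002]]
wrist_force: [-4.9, -4.4, 10.6]
finger_gap: 9.6
```

drive_tool:
  steps: [-0.004,0.0135,0,0,0,0,1,-0.0056,0.0273,0,0,0,0,1,-0.006,0.0412,0,0,0,0,1,-0.0054,0.051,0,0,0,0,1,-0.005,0.055,0,0,0,0,1]

```text
time: 7.55
tool_pos: [647.4, 205.8, 154.7]
tcp_rot: [[0.01, 0.975, 0.223], [-0.001, 0.224, -0.975], [-1.0, 0.009, 0.003]]
wrist_force: [-1.0, -3.6, 6.3]
finger_gap: 9.2
```

Run:
```python
from h import *
i=grab_frame('scene');cv2.imwrite('pics/g_z2.png',cv2.resize(i[110:300,380:520],None,fx=4,fy=3,interpolation=cv2.INTER_CUBIC))
print(bot.get_obs()['tool_pos'],bot.get_obs()['wrist_force'])
```

```text
[647.68608038 205.84466973 154.73393175] [ 0.81826442 -4.51331643  6.13516957]
```

View pics/g_z2.png

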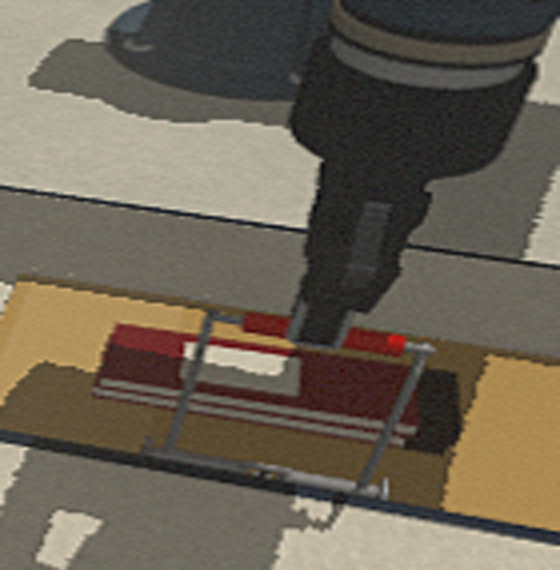

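drive_tool:
  steps: [0,0,0,0,0,0,0.3,0,0,0,0,0,0,0,0,0,0,0,0,0,0,0,0,0,0,0,0,0,-0.01,0,0,0,0,0,0,-0.03,0,0,0,0,0,0,-0.07,0,0,0,0,0,0,-0.11,0,0,0,0,0,0,-0.15,0,0,0,0,0,0]

```text
time: 8.72
tool_pos: [643.3, 206.3, 303.8]
tcp_rot: [[0.003, 0.975, 0.223], [0.001, 0.223, -0.975], [-1.0, 0.003, 0.0]]
wrist_force: [-0.2, -1.2, -0.5]
finger_gap: 85.5
```

Run:
```python
from h import *
import pickle
cv2.imwrite('pics/h_scene.png',grab_frame('scene'))
pickle.dump((calibration('wrist'),bot.get_obs()),open('h.pkl','wb'));cv2.imwrite('pics/h_wrist.png',grab_frame('wrist'))
print(bot.get_obs()['tool_pos'],bot.get_obs()['joint_pos'])
# green book target: tool y along book x axis; book yaw -153.6
for y in (-153.6,26.4): delta([533.,-228.5,200],down(y))
```

```text
[646.51822406 206.92401673 308.73673798] [ 1.45424646e-01  5.10238906e-01  1.16444184e+00  1.58836882e-04
  1.45226555e+00 -7.97389882e-02]
delta [ 0.1061 -0.2094  0.399 ] [ 2.9059 -0.0211 -0.004 ] rows>= 15.560773797980183
delta [ 0.1061 -0.2094  0.399 ] [-0.2356  0.0027 -0.0144] rows>= 7.406879219278721
```

View pics/h_scene.png

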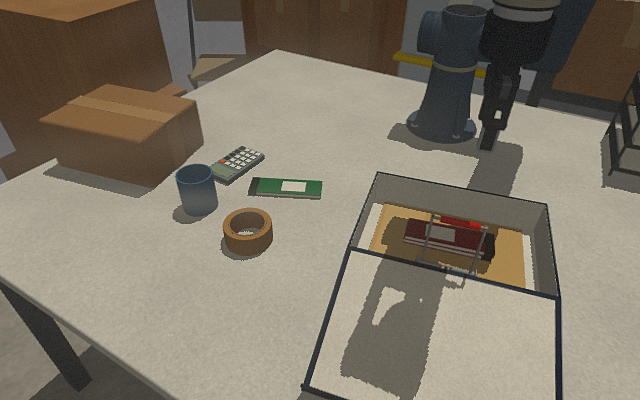

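View pics/h_wrist.png

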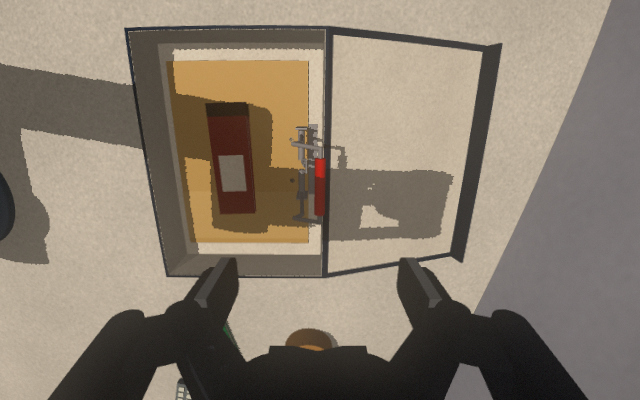

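drive_tool:
  steps: [0.03,-0.1,0.2,1.5,-0.01,0,0,0.03,-0.1,0.2,1.5,-0.01,0,0,0.03,-0.1,0.2,1.5,-0.01,0,0,0.03,-0.1,0.2,1.5,-0.01,0,0,0.05,-0.209,0.399,2.2,-0.014,0,0,0.05,-0.209,0.399,2.2,-0.014,0,0,0.05,-0.209,0.399,2.9,-0.02,0,0,0.05,-0.209,0.399,2.9,-0.02,0,0,0.05,-0.209,0.399,2.9,-0.02,0,0,0.05,-0.209,0.399,2.9,-0.02,0,0]

```text
time: 10.07
tool_pos: [527.9, -229.9, 250.7]
tcp_rot: [[-0.006, -0.087, -0.996], [-0.007, -0.996, 0.087], [-1.0, 0.008, 0.006]]
wrist_force: [-0.8, -1.2, 0.2]
finger_gap: 84.8
```

Run:
```python
from h import *
print(bot.get_obs()['tool_pos'],bot.get_obs()['joint_pos'])
delta([533.,-228.5,230],down(-153.6))
```

```text
[ 527.93067294 -229.93813907  250.72203934] [-0.59931225  0.41066285  1.49985915 -0.01003984  1.23233135  1.06208575]
delta [ 0.0207 -0.002  -0.005 ] [ 1.0228  0.0013 -0.0099] rows>= 5.4768767470498805
```

drive_tool:
  steps: [0.02,-0.002,-0.005,1.023,0.001,-0.01,0,0.02,-0.002,-0.005,1.023,0.001,-0.01,0,0.02,-0.002,-0.005,1.023,0.001,-0.01,0,0.02,-0.002,-0.005,1.023,0.001,-0.01,0,0.02,-0.002,-0.005,1.023,0.001,-0.01,0,0.02,-0.002,-0.005,1.023,0.001,-0.01,0,0.02,-0.002,-0.005,1.023,0.001,-0.01,0,0.02,-0.002,-0.005,1.023,0.001,-0.01,0]

```text
time: 11.08
tool_pos: [533.6, -227.7, 231.1]
tcp_rot: [[0.0, -0.892, -0.453], [-0.0, -0.453, 0.892], [-1.0, -0.0, -0.0]]
wrist_force: [0.4, 0.2, 0.3]
finger_gap: 85.0
```

Run:
```python
from h import *
import pickle
o=bot.get_obs();print(o['tool_pos'],o['joint_pos'],o['tcp_rot'])
c=calibration('wrist'); im=grab_frame('wrist'); cv2.imwrite('pics/i_wrist.png',im); pickle.dump(c,open('i.pkl','wb'))
h=cv2.cvtColor(im,cv2.COLOR_BGR2HSV)
m=cv2.inRange(h,(50,90,30),(85,255,255)); k=biggest(m)
P=onz(c,k.reshape(-1,2),12)[:,:2].astype(np.float32)
print('green part rect',cv2.minAreaRect(P))
```

```text
[ 533.57481981 -227.68299976  231.1223662 ] [-5.95815252e-01  4.35648193e-01  1.51641292e+00 -5.88739478e-05
  1.18905565e+00  2.07591572e+00] [[ 3.63230902e-04 -8.91620967e-01 -4.52782420e-01]
 [-3.12284709e-04 -4.52782529e-01  8.91620931e-01]
 [-9.99999885e-01 -1.82467249e-04 -4.42904201e-04]]
green part rect ((531.2814331054688, -221.71990966796875), (58.46198272705078, 158.37039184570312), 26.140727996826172)
```

View pics/i_wrist.png

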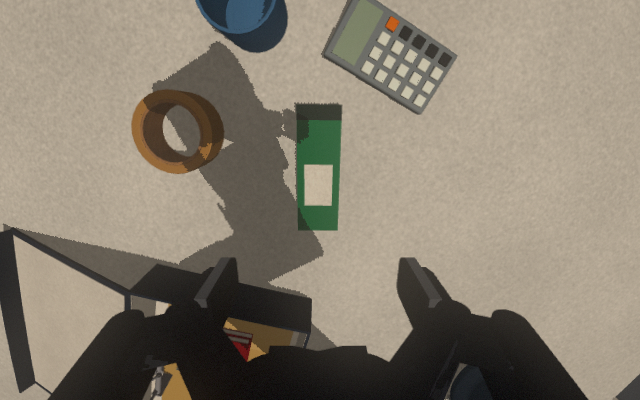

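Run:
```python
from h import *
import pickle
c=pickle.load(open('i.pkl','rb'));im=cv2.imread('pics/i_wrist.png')
cv2.imwrite('pics/i_z.png',cv2.resize(im[95:240,280:360],None,fx=6,fy=4,interpolation=cv2.INTER_CUBIC))
P=onz(c,[(296,103.5),(341.5,104),(338,230.5),(297.5,230)],12)[:,:2];print(P,P.mean(0))
l=(P[0]+P[1]-P[2]-P[3])/2;print(np.linalg.norm(l),np.degrees(np.arctan2(-l[0],l[1])))
o=bot.get_obs()
# filed books from h
c,o2=pickle.load(open('h.pkl','rb'))
P=onz(c,[(206.5,104),(247.5,102),(256,213),(220,214)],31)[:,:2];print(P,P.mean(0))
l=(P[0]+P[1]-P[2]-P[3])/2;print(np.linalg.norm(l),np.degrees(np.arctan2(-l[0],l[1])))
im=cv2.imread('pics/h_wrist.png');cv2.imwrite('pics/h_z.png',cv2.resize(im[90:230,180:340],None,fx=5,fy=4,interpolation=cv2.INTER_CUBIC))
```

```text
[[ 601.79626945 -297.81927856]
 [ 548.17628265 -324.36760501]
 [ 466.87646634 -163.02380027]
 [ 521.74926558 -136.06265964]] [ 534.649571   -230.31833587]
180.5731708711059 -153.4638102328499
[[466.92146176 259.20527021]
 [527.72722102 275.39040932]
 [568.8624104  100.99533191]
 [508.80769956  85.6387768 ]] [518.07969818 180.30744706]
178.8643425429962 13.419520517904706
```

View pics/i_z.png

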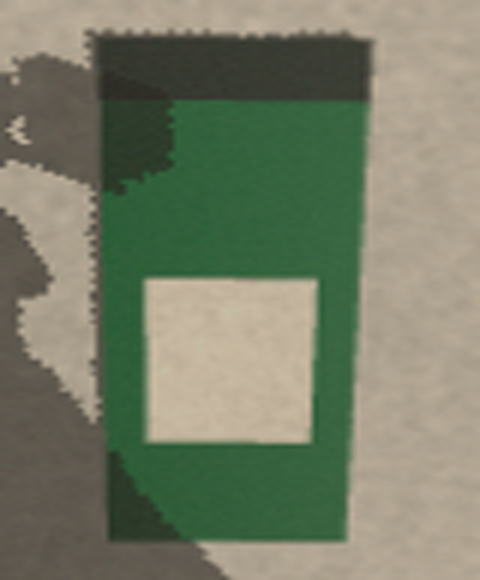

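View pics/h_z.png

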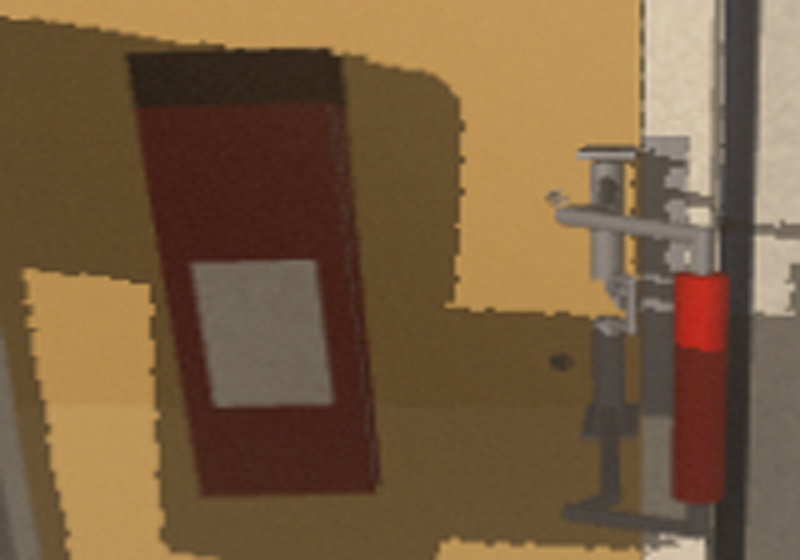

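drive_tool:
  steps: [0.06,-0.001,-0.0025,0.007,0,0,0,0.12,0,-0.0025,0.007,0,0,0,0.17,0,-0.0025,0.007,0,0,0,0.2,0,-0.0025,0.007,0,0,0,0.22,0,-0.0025,0.007,0,0,0,0.235,0,-0.0025,0.007,0,0,0,0.246,0,-0.0025,0.007,0,0,0,0.246,0,-0.0025,0.007,0,0,0]

```text
time: 12.12
tool_pos: [534.8, -230.1, -15.1]
tcp_rot: [[0.0, -0.895, -0.446], [-0.0, -0.446, 0.895], [-1.0, 0.0, -0.0]]
wrist_force: [0.0, 0.3, -0.5]
finger_gap: 85.7
```

Run:
```python
from h import *
import pickle
o=bot.get_obs();print(o['tool_pos'],o['joint_pos'],o['tcp_rot'],o['wrist_force'])
c=calibration('wrist'); im=grab_frame('wrist'); cv2.imwrite('pics/j_wrist.png',im); pickle.dump(c,open('j.pkl','wb'))
i=grab_frame('scene');cv2.imwrite('pics/j_s.png',cv2.resize(i[110:240,200:350],None,fx=4,fy=4,interpolation=cv2.INTER_CUBIC))
```

```text
[ 534.83169721 -230.06571657  -15.08800683] [-5.98019924e-01  7.91335983e-01  1.68164529e+00 -1.20383831e-04
  6.68550255e-01  2.08188133e+00] [[ 8.51061823e-06 -8.95258238e-01 -4.45547626e-01]
 [-9.60870470e-05 -4.45547624e-01  8.95258234e-01]
 [-9.99999995e-01  3.51921546e-05 -8.98146062e-05]] [ 0.01598138  0.27742934 -0.4530105 ]
```

View pics/j_wrist.png

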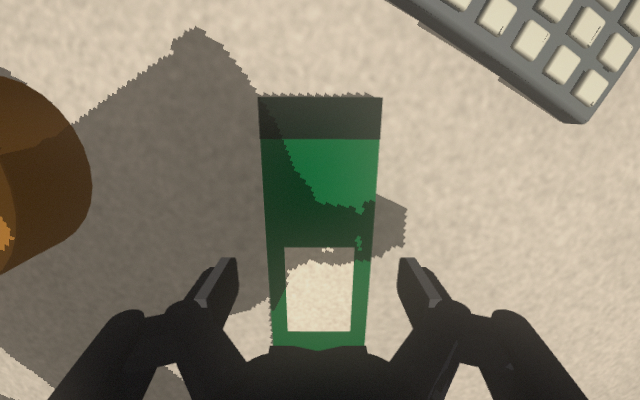

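View pics/j_s.png

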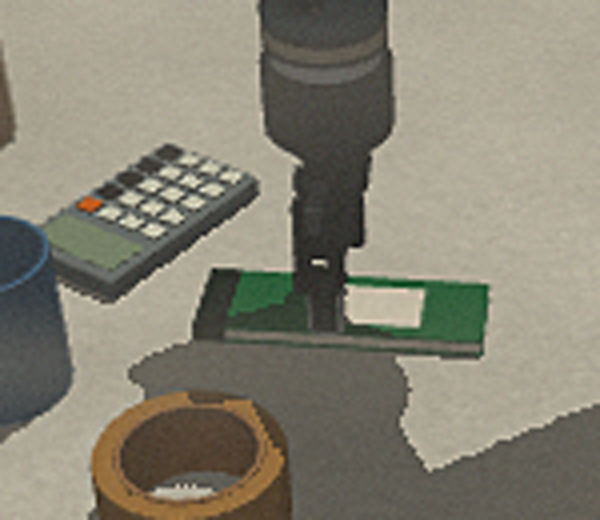

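drive_tool:
  steps: [0.006,0,0,0,0,0,0,0.012,0,0,0,0,0,0,0.012,0,0,0,0,0,0]

```text
time: 12.6
tool_pos: [534.7, -229.9, -27.1]
tcp_rot: [[-0.0, -0.895, -0.445], [0.0, -0.445, 0.895], [-1.0, 0.0, 0.0]]
wrist_force: [-0.4, -0.8, 0.3]
finger_gap: 85.4
```

drive_tool:
  steps: [0.003,0,0,0,0,0,0,0.006,0,0,0,0,0,0,0.006,0,0,0,0,0,0]

```text
time: 12.98
tool_pos: [534.9, -230.1, -32.9]
tcp_rot: [[0.0, -0.895, -0.445], [-0.0, -0.445, 0.895], [-1.0, -0.0, -0.0]]
wrist_force: [-0.0, -0.6, 0.4]
finger_gap: 85.5
```

Run:
```python
from h import *
i=grab_frame('scene');cv2.imwrite('pics/k_s.png',cv2.resize(i[150:220,240:340],None,fx=7,fy=7,interpolation=cv2.INTER_CUBIC))
```

```text
(no output)
```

View pics/k_s.png

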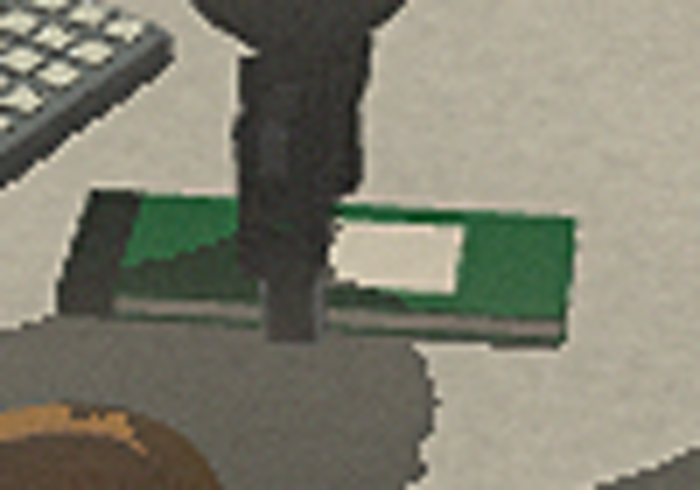

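drive_tool:
  steps: [-0.001,0,0,0,0,0,0.2,-0.001,0,0,0,0,0,0.4,-0.001,0,0,0,0,0,0.4]

```text
time: 13.4
tool_pos: [535.4, -230.4, -30.9]
tcp_rot: [[0.002, -0.895, -0.445], [-0.001, -0.445, 0.895], [-1.0, -0.001, -0.002]]
wrist_force: [-1.2, -1.0, 5.5]
finger_gap: 58.4
```

drive_tool:
  steps: [0,0,0,0,0,0,1,0,0,0,0,0,0,1,0,0,0,0,0,0,1,0,0,0,0,0,0,1]

```text
time: 13.9
tool_pos: [535.4, -230.4, -30.9]
tcp_rot: [[0.002, -0.895, -0.445], [-0.001, -0.445, 0.895], [-1.0, -0.001, -0.002]]
wrist_force: [-0.6, 0.2, 5.5]
finger_gap: 58.3
```

Run:
```python
from h import *
cv2.imwrite('pics/l_w.png',grab_frame('wrist'))
i=grab_frame('scene');cv2.imwrite('pics/l_s.png',cv2.resize(i[150:220,240:340],None,fx=7,fy=7,interpolation=cv2.INTER_CUBIC))
```

```text
(no output)
```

View pics/l_s.png

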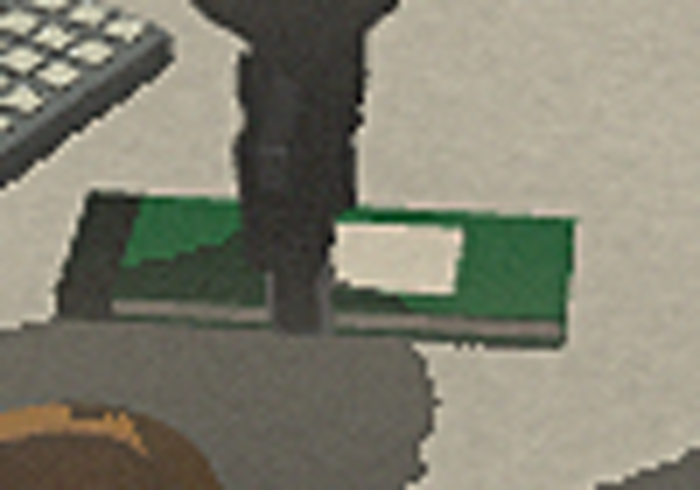

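View pics/l_w.png

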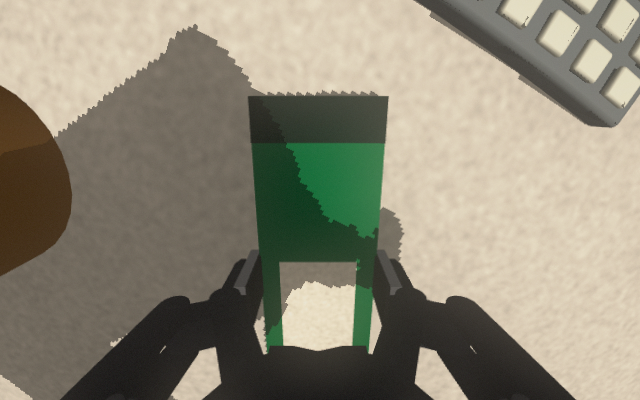

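drive_tool:
  steps: [-0.004,0,0,0,0,0,1,-0.015,0,0,0,0,0,1,-0.05,0,0,0,0,0,1,-0.1,0,0,0,0,0,1,-0.15,0,0,0,0,0,1,-0.2,0,0,0,0,0,1,-0.22,0,0,0,0,0,1,-0.22,0,0,0,0,0,1]

```text
time: 15.0
tool_pos: [535.8, -230.6, 190.6]
tcp_rot: [[0.005, -0.895, -0.445], [-0.003, -0.445, 0.895], [-1.0, -0.003, -0.005]]
wrist_force: [0.0, -0.2, -1.6]
finger_gap: 58.3
```

Run:
```python
from h import *
import pickle
o=bot.get_obs();print(o['tool_pos'],o['finger_gap'],o['wrist_force'],o['joint_pos'])
c=calibration('wrist'); pickle.dump((c,o),open('m.pkl','wb')); cv2.imwrite('pics/m_w.png',grab_frame('wrist'))
delta([500,60,190],down(13.6)); delta([516,180,190],down(13.6))
```

```text
[ 535.82526513 -230.62675501  190.62667378] 58.27521643100404 [ 0.02233213 -0.1848511  -1.5951293 ] [-5.97873021e-01  4.84101791e-01  1.55800589e+00 -4.38095391e-05
  1.09379975e+00  2.08203383e+00]
delta [-0.0015 -0.098   0.2751] [-2.9173e+00 -1.6000e-03 -2.3000e-03] rows>= 15.621470769874804
delta [-0.0016 -0.1658  0.3754] [-2.9173e+00 -1.6000e-03 -2.3000e-03] rows>= 15.621470769874804
```

View pics/m_w.png

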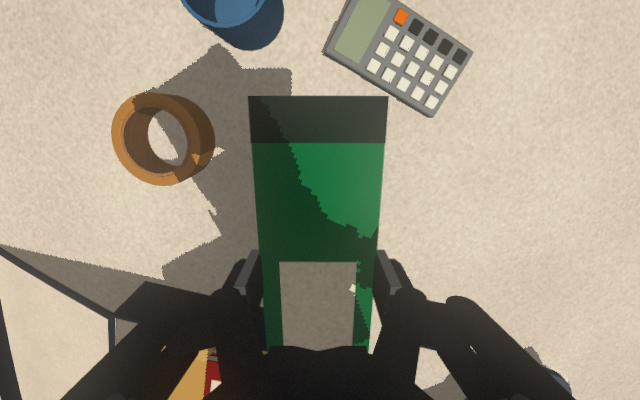

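Run:
```python
from h import *
import pickle
c,o=pickle.load(open('m.pkl','rb'))
for dz in (40,43,46):
    P=onz(c,[(248,97),(388,97),(259.5,228),(378,228)],o['tool_pos'][2]+dz)
    L=(P-o['tool_pos'])@o['tcp_rot']; print(L.round(1))
    print(np.linalg.norm(L[1]-L[0]))
```

```text
[[-39.5 -31.3 -89.2]
 [-39.6  30.  -89.2]
 [-39.8 -30.1 -27.1]
 [-39.9  29.6 -27.2]]
61.379794355724336
[[-42.5 -30.6 -89.1]
 [-42.6  29.3 -89.1]
 [-42.8 -29.4 -28.4]
 [-42.9  28.9 -28.5]]
59.96447160600656
[[-45.5 -29.9 -88.9]
 [-45.6  28.6 -88.9]
 [-45.8 -28.7 -29.7]
 [-45.9  28.2 -29.8]]
58.54914885628873
```

drive_tool:
  steps: [-0.002,-0.03,0.08,-0.8,0,0,1,-0.002,-0.06,0.15,-1.2,0,0,1,-0.002,-0.08,0.2,-1.5,0,0,1,-0.002,-0.098,0.24,-1.5,0,0,1,-0.002,-0.098,0.24,-1.5,0,0,1,-0.002,-0.098,0.24,-1.5,0,0,1,-0.002,-0.098,0.24,-1.5,0,0,1,-0.002,-0.098,0.24,-1.5,0,0,1]

```text
time: 16.05
tool_pos: [514.2, 28.9, 188.2]
tcp_rot: [[-0.004, 0.387, -0.922], [0.0, -0.922, -0.387], [-1.0, -0.002, 0.003]]
wrist_force: [-0.5, 0.2, -1.2]
finger_gap: 58.6
```

Run:
```python
from h import *
o=bot.get_obs();print(o['tool_pos'],o['finger_gap'],o['joint_pos'])
delta([516,181,190],down(13.8))
```

```text
[514.16941468  28.85558906 188.19371874] 58.60723097129166 [-1.60905388e-01  4.02555711e-01  1.72004999e+00 -5.09291989e-04
  1.02270049e+00  1.01284229e+00]
delta [-0.0018 -0.1396 -0.0606] [-1.4143  0.0017  0.0037] rows>= 7.573436568360613
```

drive_tool:
  steps: [-0.002,-0.03,-0.015,-1.414,0.002,0.004,1,-0.002,-0.06,-0.025,-1.414,0.002,0.004,1,-0.002,-0.09,-0.04,-1.414,0.002,0.004,1,-0.002,-0.12,-0.05,-1.414,0.002,0.004,1,-0.002,-0.14,-0.061,-1.414,0.002,0.004,1,-0.002,-0.14,-0.061,-1.414,0.002,0.004,1,-0.002,-0.14,-0.061,-1.414,0.002,0.004,1,-0.002,-0.14,-0.061,-1.414,0.002,0.004,1,-0.002,-0.14,-0.061,-1.414,0.002,0.004,1,-0.002,-0.14,-0.061,-1.414,0.002,0.004,1]

```text
time: 17.3
tool_pos: [518.1, 181.0, 191.0]
tcp_rot: [[0.003, 0.973, 0.23], [-0.001, 0.23, -0.973], [-1.0, 0.002, 0.001]]
wrist_force: [0.8, 0.0, -1.5]
finger_gap: 58.4
```

Run:
```python
from h import *
o=bot.get_obs();print(o['tool_pos'],o['finger_gap'],o['joint_pos'],o['wrist_force'])
delta([516.2,181,8],down(13.8))
cv2.imwrite('pics/n_w.png',grab_frame('wrist'));cv2.imwrite('pics/n_s.png',grab_frame('scene'))
```

```text
[518.09862681 180.96612459 191.01800946] 58.383053446289786 [ 1.33120849e-01  4.40030437e-01  1.64031294e+00 -1.41811845e-03
  1.05884374e+00 -9.86645284e-02] [ 0.81104503  0.01776459 -1.49224707]
delta [ 0.183  -0.0023 -0.0007] [-0.0084  0.0015 -0.0023] rows>= 2.9284457679664384
```

View pics/n_w.png

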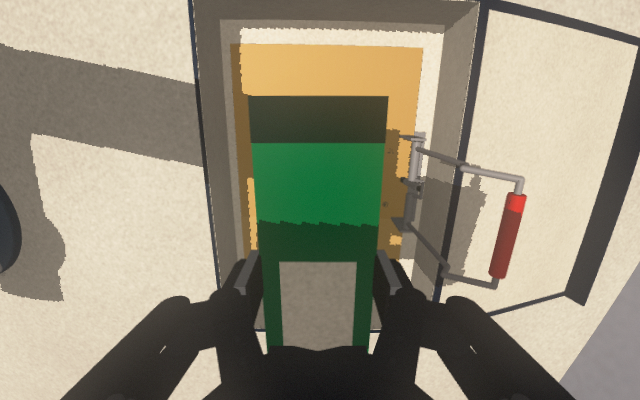

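View pics/n_s.png

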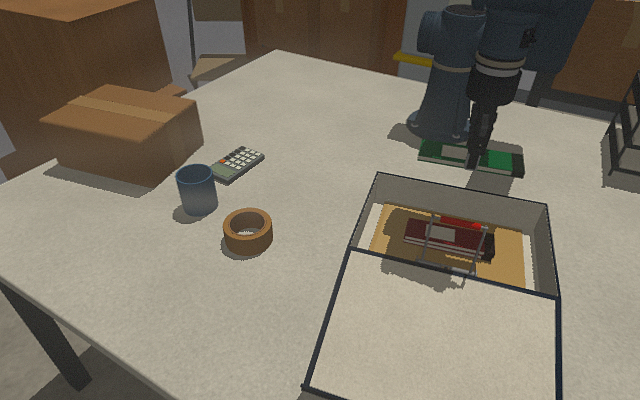

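drive_tool:
  steps: [0.05,-0.002,-0.001,-0.008,0.001,-0.002,1,0.1,-0.002,-0.001,-0.008,0.001,-0.002,1,0.13,-0.002,-0.001,-0.008,0.001,-0.002,1,0.155,-0.002,-0.001,-0.008,0.001,-0.002,1,0.17,-0.002,-0.001,-0.008,0.001,-0.002,1,0.178,-0.002,-0.001,-0.008,0.001,-0.002,1,0.178,-0.002,-0.001,-0.008,0.001,-0.002,1]

```text
time: 18.27
tool_pos: [517.7, 181.6, 14.1]
tcp_rot: [[0.003, 0.971, 0.24], [-0.0, 0.24, -0.971], [-1.0, 0.003, 0.001]]
wrist_force: [0.2, 0.9, -1.5]
finger_gap: 58.0
```

Run:
```python
from h import *
o=bot.get_obs();print(o['tool_pos'],o['finger_gap'],o['tcp_rot'],o['wrist_force'])
delta([516.2,181,0],down(13.8))
cv2.imwrite('pics/o_w.png',grab_frame('wrist'));i=grab_frame('scene');cv2.imwrite('pics/o_s.png',cv2.resize(i[160:300,350:560],None,fx=3.8,fy=3.8,interpolation=cv2.INTER_CUBIC))
```

```text
[517.65449121 181.5563727   14.0803148 ] 57.991455667152806 [[ 2.68710317e-03  9.70876462e-01  2.39565598e-01]
 [-8.98436073e-05  2.39566696e-01 -9.70879905e-01]
 [-9.99996386e-01  2.58733103e-03  7.30967472e-04]] [ 0.24693028  0.92380593 -1.48844641]
delta [ 0.0141 -0.0016  0.0002] [ 0.0011  0.0007 -0.0026] rows>= 0.22665871305034682
```

View pics/o_w.png

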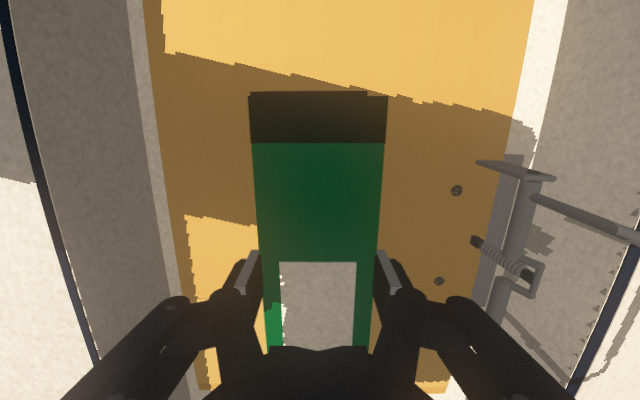

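View pics/o_s.png

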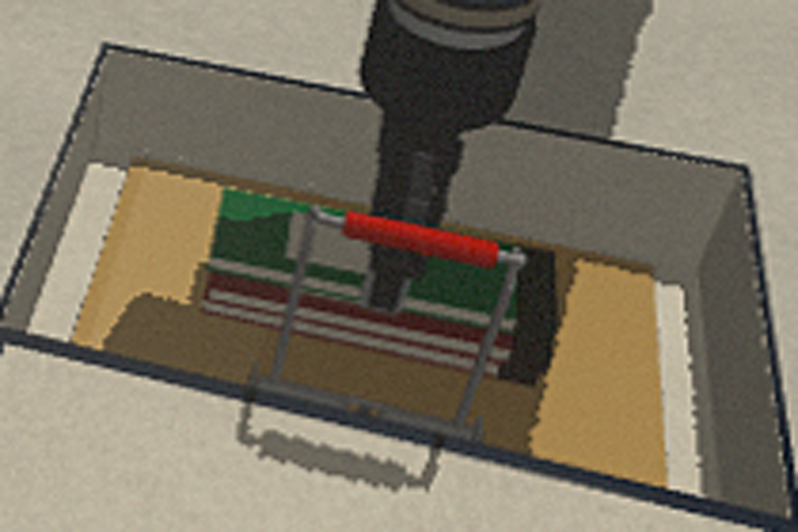

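drive_tool:
  steps: [0.004,-0.0015,0,0,0,-0.002,1,0.008,-0.0015,0,0,0,-0.002,1,0.011,-0.0015,0,0,0,-0.002,1,0.011,-0.0015,0,0,0,-0.002,1]

```text
time: 18.88
tool_pos: [515.9, 181.1, 2.8]
tcp_rot: [[0.0, 0.971, 0.24], [-0.001, 0.24, -0.971], [-1.0, -0.0, 0.001]]
wrist_force: [0.2, 0.1, -1.1]
finger_gap: 58.4
```

drive_tool:
  steps: [0.002,0,0,0,0,0,1,0.003,0,0,0,0,0,1,0.003,0,0,0,0,0,1]

```text
time: 19.25
tool_pos: [516.1, 181.2, 0.1]
tcp_rot: [[0.001, 0.971, 0.24], [-0.001, 0.24, -0.971], [-1.0, 0.001, 0.001]]
wrist_force: [0.2, -0.1, -1.2]
finger_gap: 58.3
```

drive_tool:
  steps: [0.001,0,0,0,0,0,1,0.001,0,0,0,0,0,1]

```text
time: 19.5
tool_pos: [516.1, 181.2, 0.1]
tcp_rot: [[0.001, 0.971, 0.24], [-0.001, 0.24, -0.971], [-1.0, 0.001, 0.001]]
wrist_force: [-1.1, -0.6, 6.5]
finger_gap: 58.1
```

drive_tool:
  steps: [0.001,0,0,0,0,0,1,0.001,0,0,0,0,0,1]

```text
time: 19.75
tool_pos: [516.1, 181.2, 0.0]
tcp_rot: [[0.001, 0.971, 0.24], [-0.001, 0.24, -0.971], [-1.0, 0.001, 0.001]]
wrist_force: [-2.3, -0.6, 13.6]
finger_gap: 58.4
```

Contact. Back off the pressure, then open and lift.

drive_tool:
  steps: [-0.0015,0,0,0,0,0,1,-0.0015,0,0,0,0,0,1,-0.0015,0,0,0,0,0,0.45,-0.0015,0,0,0,0,0,0.2,-0.0015,0,0,0,0,0,0,-0.0015,0,0,0,0,0,0,-0.0015,0,0,0,0,0,0,-0.02,0,0,0,0,0,0,-0.06,0,0,0,0,0,0,-0.1,0,0,0,0,0,0]

```text
time: 21.0
tool_pos: [515.6, 181.1, 98.7]
tcp_rot: [[-0.0, 0.971, 0.24], [-0.001, 0.24, -0.971], [-1.0, -0.001, 0.001]]
wrist_force: [-0.0, 0.3, -0.6]
finger_gap: 85.9
```

drive_tool:
  steps: [-0.06,0,0,0,0,0,0,-0.12,0,0,0,0,0,0,-0.18,0.03,0,0,0,0,0,-0.2,0.06,0,0,0,0,0,-0.2,0.06,0,0,0,0,0]

```text
time: 21.62
tool_pos: [576.9, 196.1, 300.5]
tcp_rot: [[0.007, 0.971, 0.24], [0.0, 0.24, -0.971], [-1.0, 0.007, 0.001]]
wrist_force: [-0.9, 0.3, -0.3]
finger_gap: 85.4
```

Run:
```python
from h import *
import pickle
o=bot.get_obs();print(o['tool_pos'],o['finger_gap'],o['joint_pos'],o['wrist_force'])
pickle.dump((calibration('wrist'),o),open('p.pkl','wb'))
cv2.imwrite('pics/p_w.png',grab_frame('wrist'));cv2.imwrite('pics/p_s.png',grab_frame('scene'))
```

```text
[576.92540436 196.08980604 300.48103725] 85.44658619564237 [ 1.44848897e-01  4.10981179e-01  1.35599825e+00 -7.51360954e-04
  1.36742851e+00 -9.69894315e-02] [-0.87869631  0.26195194 -0.32451061]
```

View pics/p_w.png

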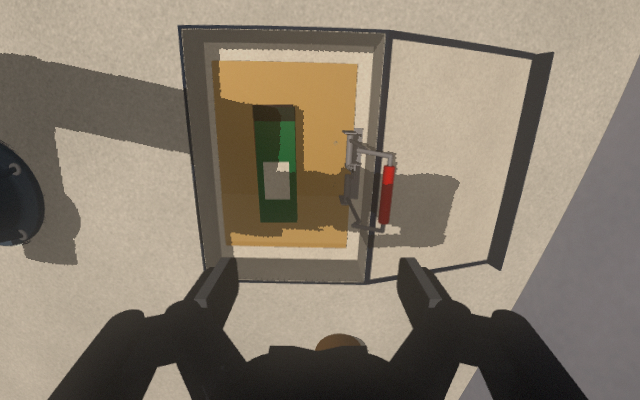

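View pics/p_s.png

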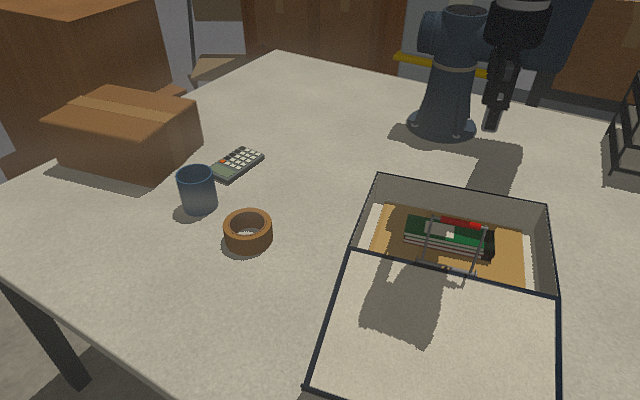

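Run:
```python
from h import *
import pickle
im=cv2.imread('pics/p_w.png'); cv2.imwrite('pics/p_z.png',cv2.resize(im[95:235,240:310],None,fx=8,fy=4.2,interpolation=cv2.INTER_CUBIC))
i=cv2.imread('pics/p_s.png');cv2.imwrite('pics/p_z2.png',cv2.resize(i[195:285,380:510],None,fx=6,fy=6,interpolation=cv2.INTER_CUBIC))
```

```text
(no output)
```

View pics/p_z.png

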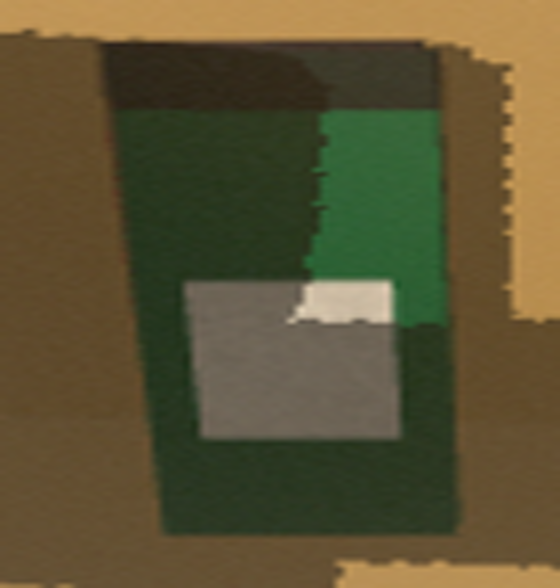

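View pics/p_z2.png

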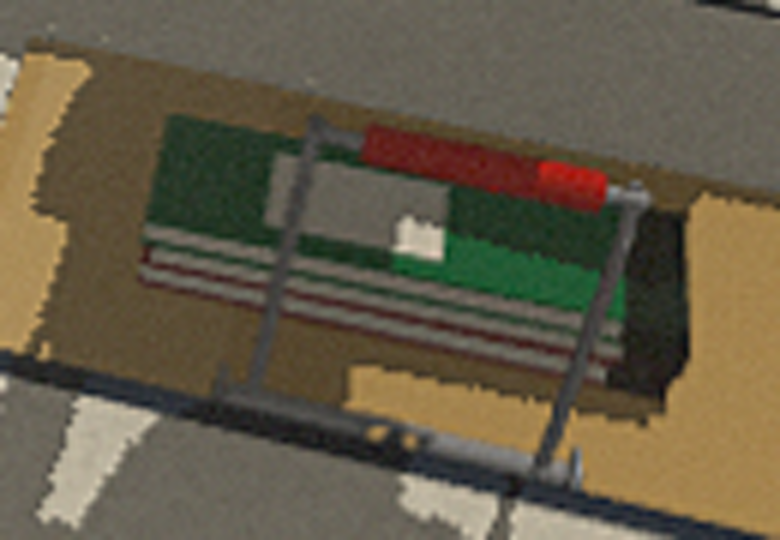

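Run:
```python
from h import *
import pickle
c,o=pickle.load(open('p.pkl','rb'))
print(proj(c,[box(121,0,183.4),box(121,32,183.4),box(121,-32,183.4)]))
im=cv2.imread('pics/p_w.png');h=cv2.cvtColor(im,cv2.COLOR_BGR2HSV)
m=cv2.inRange(h,(0,150,60),(8,255,255))|cv2.inRange(h,(172,150,60),(180,255,255))
m[:,:360]=0; k=biggest(m).reshape(-1,2).astype(np.float32); print(cv2.minAreaRect(k),k.min(0),k.max(0))
P=onz(c,k,183.4)[:,:2].astype(np.float32);print(cv2.minAreaRect(P))
print(box(121,0,0),onz(c,[(388.7,194.5)],183.4))
b=np.array([(100,42),(438,42),(461,535),(163,535)])/[8,4.2]+[240,95]-.5
P=onz(c,b,43)[:,:2]; print('green',P.mean(0)); l=(P[0]+P[1]-P[2]-P[3])/2;print(np.linalg.norm(l),np.degrees(np.arctan2(-l[0],l[1])))
```

```text
[[386.67577496 193.84791458]
 [389.49137275 164.20710073]
 [383.96858639 221.59255154]]
((385.646728515625, 194.27761840820312), (10.564208984375, 57.90457534790039), 6.842772960662842) [379. 166.] [394. 223.]
((651.696044921875, 207.93411254882812), (11.209020614624023, 63.9899787902832), 11.966773986816406)
[652.19877784 209.81907758   0.        ] [[654.55324011 209.64793243 183.4       ]]
green [518.50542752 179.1757795 ]
182.55482147077655 13.908151449268242
```

Run:
```python
from h import *
delta([651.7,208.3,138],down(13.0))
```

```text
delta [0.1585 0.0804 0.0065] [0.0152 0.0004 0.003 ] rows>= 2.8457940226979854
```

drive_tool:
  steps: [0,0.04,0.006,0.015,0,0.003,0,0,0.0795,0.006,0.015,0,0.003,0,0,0.0795,0.006,0.015,0,0.003,0,0,0.0795,0.006,0.015,0,0.003,0,0.04,0.08,0.006,0.015,0,0.003,0,0.08,0.08,0.006,0.015,0,0.003,0,0.11,0.08,0.006,0.015,0,0.003,0,0.135,0.08,0.006,0.015,0,0.003,0,0.135,0.08,0.006,0.015,0,0.003,0]

```text
time: 22.85
tool_pos: [649.7, 208.5, 160.7]
tcp_rot: [[-0.004, 0.974, 0.225], [-0.001, 0.225, -0.974], [-1.0, -0.004, 0.0]]
wrist_force: [-1.3, -0.2, 0.7]
finger_gap: 85.5
```

Run:
```python
from h import *
o=bot.get_obs();print(o['tool_pos'],o['tcp_rot'],o['wrist_force'])
delta([651.7,208.3,138],down(13.0))
cv2.imwrite('pics/q_w.png',grab_frame('wrist'));i=grab_frame('scene');cv2.imwrite('pics/q_s.png',cv2.resize(i[100:290,360:530],None,fx=4,fy=3,interpolation=cv2.INTER_CUBIC))
```

```text
[649.66409217 208.51356984 160.73047426] [[-3.69483665e-03  9.74299375e-01  2.25226721e-01]
 [-9.82657086e-04  2.25224612e-01 -9.74306373e-01]
 [-9.99992691e-01 -3.82122353e-03  1.25234035e-04]] [-1.25635751 -0.20644828  0.66211939]
delta [0.0227 0.002  0.0007] [0.0003 0.0001 0.0038] rows>= 0.3651594694397943
```

View pics/q_w.png

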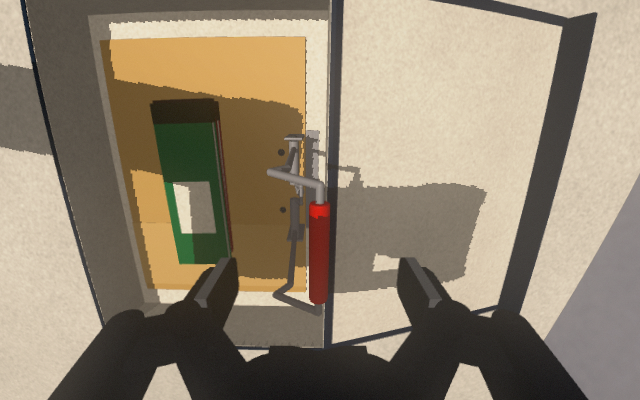

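View pics/q_s.png

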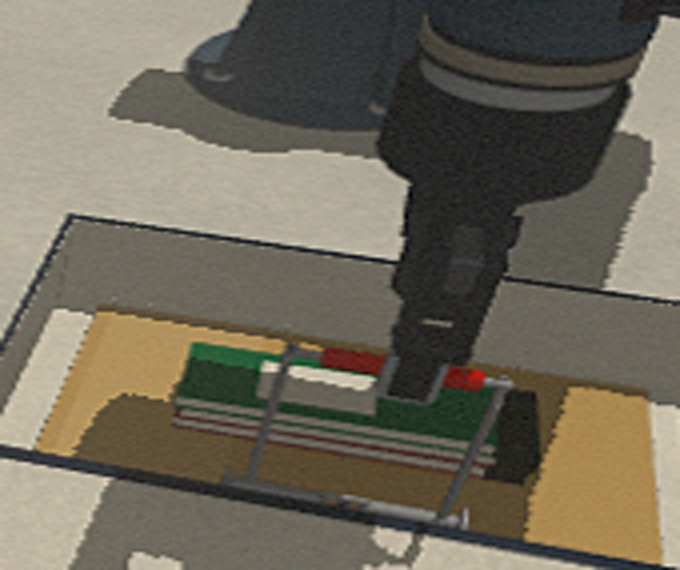

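drive_tool:
  steps: [0.012,0.001,0.0005,0,0,0.004,0,0.023,0.001,0.0005,0,0,0.004,0,0.023,0.001,0.0005,0,0,0.004,0.4,0.023,0.001,0.0005,0,0,0.004,1,0.023,0.001,0.0005,0,0,0.004,1,0.023,0.001,0.0005,0,0,0.004,1,0.023,0.001,0.0005,0,0,0.004,1,0.023,0.001,0.0005,0,0,0.004,1]

```text
time: 23.95
tool_pos: [650.7, 207.9, 140.5]
tcp_rot: [[-0.001, 0.974, 0.225], [-0.001, 0.225, -0.974], [-1.0, -0.001, 0.001]]
wrist_force: [-6.7, -1.7, 5.5]
finger_gap: 9.6
```

Run:
```python
from h import *
i=grab_frame('scene');cv2.imwrite('pics/r_s.png',cv2.resize(i[100:290,360:530],None,fx=4,fy=3,interpolation=cv2.INTER_CUBIC))
th0=1.64
f=lambda t:np.array([-(138*np.sin(t)+15*np.cos(t)),-138*np.cos(t)+15*np.sin(t)])
for t in np.arange(1.6,.05,-.1): print(round(t,2),((f(t)-f(th0))/1000).round(4))
```

```text
1.6 [-0.0009 -0.0055]
1.5 [-0.0021 -0.0193]
1.4 [-0.0019 -0.0332]
1.3 [-0.0004 -0.047 ]
1.2 [ 0.0026 -0.0605]
1.1 [ 0.0068 -0.0737]
1.0 [ 0.0124 -0.0864]
0.9 [ 0.0192 -0.0985]
0.8 [ 0.0272 -0.1099]
0.7 [ 0.0363 -0.1204]
0.6 [ 0.0463 -0.1299]
0.5 [ 0.0573 -0.1384]
0.4 [ 0.0691 -0.1458]
0.3 [ 0.0815 -0.1519]
0.2 [ 0.0945 -0.1568]
0.1 [ 0.1079 -0.1603]
```

View pics/r_s.png

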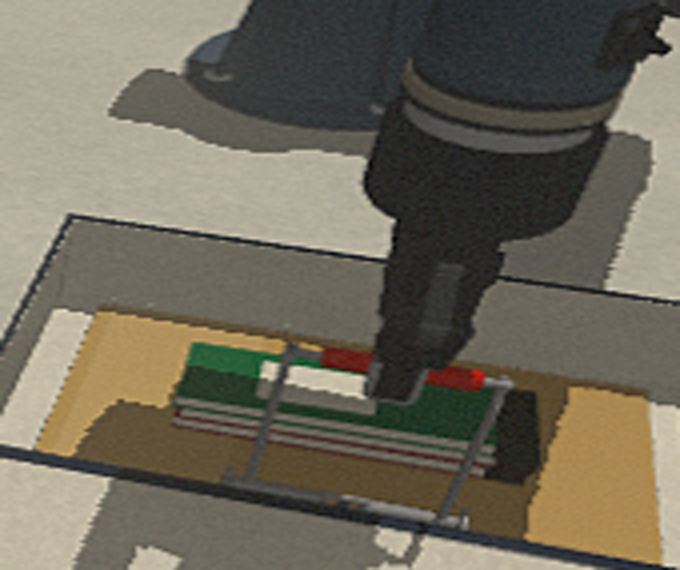

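drive_tool:
  steps: [-0.0009,-0.0055,0,0,0,0,1,-0.0021,-0.0193,0,0,0,0,1,-0.0019,-0.0332,0,0,0,0,1,-0.0004,-0.047,0,0,0,0,1]

```text
time: 24.5
tool_pos: [613.4, 199.7, 143.3]
tcp_rot: [[0.02, 0.974, 0.224], [0.005, 0.224, -0.975], [-1.0, 0.021, -0.0]]
wrist_force: [2.6, 2.7, 6.1]
finger_gap: 9.8
```

drive_tool:
  steps: [0.003,-0.0135,0,0,0,0,1,0.0072,-0.0267,0,0,0,0,1,0.0128,-0.0394,0,0,0,0,1,0.0196,-0.0515,0,0,0,0,1]

```text
time: 25.0
tool_pos: [559.2, 187.8, 123.4]
tcp_rot: [[0.011, 0.974, 0.224], [0.004, 0.224, -0.974], [-1.0, 0.012, -0.001]]
wrist_force: [-6.4, 1.6, 15.6]
finger_gap: 9.7
```

drive_tool:
  steps: [0.006,-0.0134,0,0,0,0,1,0.0151,-0.0239,0,0,0,0,1,0.0251,-0.0334,0,0,0,0,1,0.0361,-0.042,0,0,0,0,1]

```text
time: 25.5
tool_pos: [517.6, 178.7, 83.9]
tcp_rot: [[0.008, 0.975, 0.224], [0.004, 0.224, -0.975], [-1.0, 0.009, -0.002]]
wrist_force: [-0.9, 6.5, -0.5]
finger_gap: 9.8
```

Run:
```python
from h import *
o=bot.get_obs();print(o['tool_pos'],o['wrist_force'])
i=grab_frame('scene');cv2.imwrite('pics/s_s.png',cv2.resize(i[130:290,370:520],None,fx=4,fy=3.5,interpolation=cv2.INTER_CUBIC))
```

```text
[517.61026017 178.65985059  83.86584589] [-0.90125947  6.51611529 -0.49582519]
```

View pics/s_s.png

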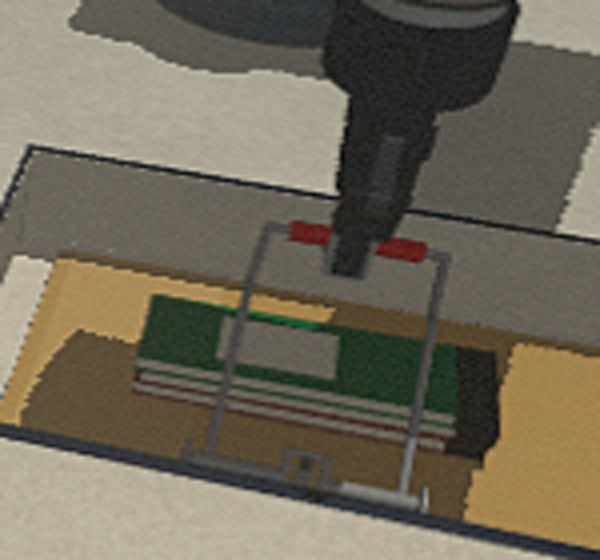

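drive_tool:
  steps: [0.006,-0.0038,0,0,0,0,1,0.0118,-0.0074,0,0,0,0,1,0.018,-0.0106,0,0,0,0,1,0.0242,-0.0135,0,0,0,0,1,0.0307,-0.0161,0,0,0,0,1,0.0372,-0.0184,0,0,0,0,1,0.0405,-0.0194,0,0,0,0,1,0.0405,-0.0194,0,0,0,0,1]

```text
time: 26.55
tool_pos: [497.1, 174.2, 42.8]
tcp_rot: [[0.004, 0.975, 0.224], [0.003, 0.224, -0.975], [-1.0, 0.004, -0.002]]
wrist_force: [-5.2, 7.0, 2.6]
finger_gap: 9.7
```

Run:
```python
from h import *
o=bot.get_obs();print(o['tool_pos'],o['wrist_force'])
i=grab_frame('scene');cv2.imwrite('pics/t_s.png',cv2.resize(i[130:290,370:520],None,fx=4,fy=3.5,interpolation=cv2.INTER_CUBIC))
```

```text
[497.14629705 174.15515204  42.75924394] [-5.21148207  6.99369685  2.6485046 ]
```

View pics/t_s.png

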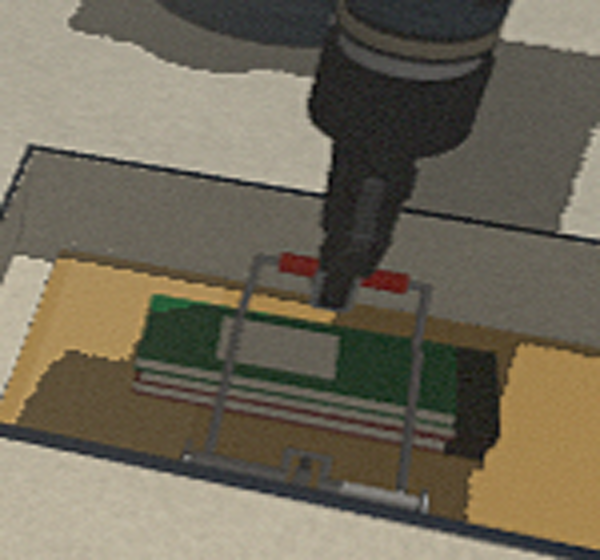

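drive_tool:
  steps: [0.002,-0.0006,0,0,0,0,1,0.004,-0.0012,0,0,0,0,1,0.006,-0.0017,0,0,0,0,1,0.007,-0.002,0,0,0,0,1,0.007,-0.002,0,0,0,0,1]

```text
time: 27.22
tool_pos: [495.0, 173.7, 35.4]
tcp_rot: [[0.003, 0.975, 0.224], [0.003, 0.224, -0.975], [-1.0, 0.004, -0.002]]
wrist_force: [-4.6, 6.6, -0.6]
finger_gap: 9.5
```

drive_tool:
  steps: [0.001,-0.0002,0,0,0,0,1,0.002,-0.0004,0,0,0,0,1,0.002,-0.0004,0,0,0,0,1]

```text
time: 27.6
tool_pos: [494.5, 173.6, 33.5]
tcp_rot: [[0.003, 0.975, 0.224], [0.003, 0.224, -0.975], [-1.0, 0.004, -0.002]]
wrist_force: [-4.3, 7.1, 0.1]
finger_gap: 10.0
```

drive_tool:
  steps: [0.001,-0.0002,0,0,0,0,1,0.002,-0.0004,0,0,0,0,1,0.002,-0.0004,0,0,0,0,1]

```text
time: 27.98
tool_pos: [494.1, 173.5, 31.6]
tcp_rot: [[0.003, 0.975, 0.224], [0.003, 0.224, -0.975], [-1.0, 0.003, -0.002]]
wrist_force: [-5.0, 6.8, 0.8]
finger_gap: 9.9
```

drive_tool:
  steps: [0.001,-0.0002,0,0,0,0,1,0.001,-0.0002,0,0,0,0,1]

```text
time: 28.22
tool_pos: [493.9, 173.4, 30.7]
tcp_rot: [[0.003, 0.975, 0.224], [0.003, 0.224, -0.975], [-1.0, 0.003, -0.002]]
wrist_force: [-5.0, 7.1, -0.3]
finger_gap: 9.9
```

drive_tool:
  steps: [0.001,-0.0002,0,0,0,0,1,0.001,-0.0002,0,0,0,0,1]

```text
time: 28.48
tool_pos: [493.7, 173.4, 29.7]
tcp_rot: [[0.003, 0.975, 0.224], [0.003, 0.224, -0.975], [-1.0, 0.003, -0.002]]
wrist_force: [-4.6, 5.7, 1.7]
finger_gap: 9.6
```

Run:
```python
from h import *
o=bot.get_obs();print(o['tool_pos'],o['wrist_force'])
i=grab_frame('scene');cv2.imwrite('pics/u_s.png',cv2.resize(i[190:280,390:500],None,fx=7,fy=6,interpolation=cv2.INTER_CUBIC))
cv2.imwrite('pics/u_w.png',grab_frame('wrist'))
```

```text
[493.65074671 173.41078564  29.68331944] [-4.56894048  5.66911175  1.69215021]
```

View pics/u_s.png

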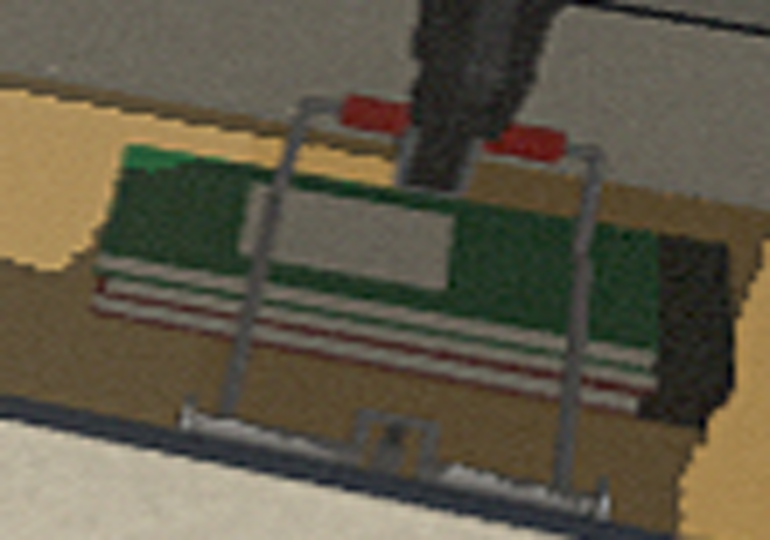

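View pics/u_w.png

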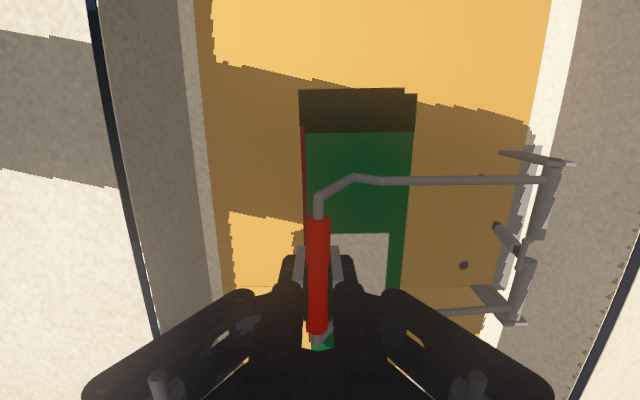

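drive_tool:
  steps: [0.001,-0.0002,0,0,0,0,1,0.001,-0.0002,0,0,0,0,1]

```text
time: 28.82
tool_pos: [493.4, 173.4, 28.7]
tcp_rot: [[0.003, 0.975, 0.224], [0.003, 0.224, -0.975], [-1.0, 0.003, -0.002]]
wrist_force: [-5.6, 5.7, 2.1]
finger_gap: 10.0
```

drive_tool:
  steps: [0.001,-0.0002,0,0,0,0,1,0.001,-0.0002,0,0,0,0,1]

```text
time: 29.08
tool_pos: [493.2, 173.3, 27.8]
tcp_rot: [[0.003, 0.975, 0.224], [0.003, 0.224, -0.975], [-1.0, 0.004, -0.002]]
wrist_force: [-5.5, 6.4, 2.1]
finger_gap: 9.8
```

drive_tool:
  steps: [0.001,-0.0001,0,0,0,0,1,0.001,-0.0001,0,0,0,0,1]

```text
time: 29.32
tool_pos: [493.2, 173.3, 27.2]
tcp_rot: [[0.003, 0.975, 0.224], [0.003, 0.224, -0.975], [-1.0, 0.004, -0.002]]
wrist_force: [-6.5, 6.7, 6.0]
finger_gap: 10.0
```

drive_tool:
  steps: [0.001,-0.0001,0,0,0,0,1,0.001,-0.0001,0,0,0,0,1]

```text
time: 29.58
tool_pos: [493.2, 173.3, 26.9]
tcp_rot: [[0.004, 0.975, 0.224], [0.003, 0.224, -0.975], [-1.0, 0.004, -0.002]]
wrist_force: [-6.5, 6.3, 10.9]
finger_gap: 9.6
```

drive_tool:
  steps: [0.001,-0.0001,0,0,0,0,1,0.001,-0.0001,0,0,0,0,1]

```text
time: 29.82
tool_pos: [492.9, 173.2, 26.0]
tcp_rot: [[0.003, 0.975, 0.224], [0.002, 0.224, -0.975], [-1.0, 0.004, -0.002]]
wrist_force: [-5.7, 7.5, 11.8]
finger_gap: 9.9
```

Run:
```python
from h import *
o=bot.get_obs();print(o['tool_pos'],o['wrist_force'])
i=grab_frame('scene');cv2.imwrite('pics/v_s.png',cv2.resize(i[190:280,390:500],None,fx=7,fy=6,interpolation=cv2.INTER_CUBIC))
```

```text
[492.92715199 173.22088297  26.01748071] [-5.68802444  7.45812851 11.8431003 ]
```

View pics/v_s.png

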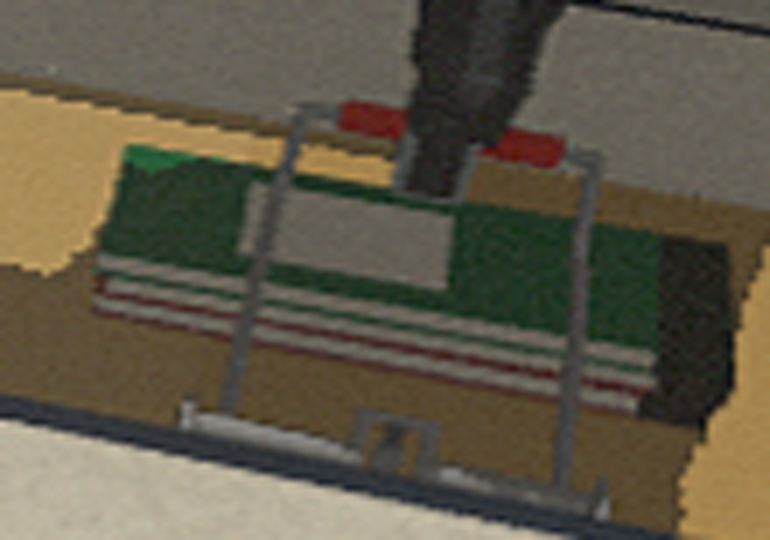

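Run:
```python
from h import *
c=calibration('scene')
for t in (0,.05,.1,.15,.2):
    print(t,proj(c,box(95-138*np.cos(t)+15*np.sin(t),0,47+138*np.sin(t)+15*np.cos(t))), 47+138*np.sin(t)+15*np.cos(t))
```

```text
0 [[451.15673598 216.31094466]] 62.0
0.05 [[451.80579016 214.13282377]] 68.8783792652781
0.1 [[452.44567079 212.05042022]] 75.70207397643267
0.15 [[453.07503603 210.06916405]] 82.45402845039732
0.2 [[453.69250191 208.19457603]] 89.11736631733707
```

drive_tool:
  steps: [-0.001,0,0,0,0,0,1,-0.001,0,0,0,0,0,0.85,-0.001,0,0,0,0,0,0.6,-0.001,0,0,0,0,0,0.3,-0.001,0,0,0,0,0,0,-0.001,0,0,0,0,0,0,-0.001,0,0,0,0,0,0]

```text
time: 30.75
tool_pos: [495.9, 171.9, 26.1]
tcp_rot: [[0.008, 0.974, 0.225], [0.001, 0.225, -0.974], [-1.0, 0.008, 0.001]]
wrist_force: [0.0, -0.2, 0.8]
finger_gap: 85.3
```

Run:
```python
from h import *
o=bot.get_obs();print(o['tool_pos'],o['wrist_force'],o['finger_gap'])
i=grab_frame('scene');cv2.imwrite('pics/w_s.png',cv2.resize(i[190:280,390:500],None,fx=7,fy=6,interpolation=cv2.INTER_CUBIC))
cv2.imwrite('pics/w_w.png',grab_frame('wrist'))
```

```text
[495.87305957 171.89160246  26.10100638] [ 0.01344453 -0.18502217  0.79047244] 85.33333569621406
```

View pics/w_s.png

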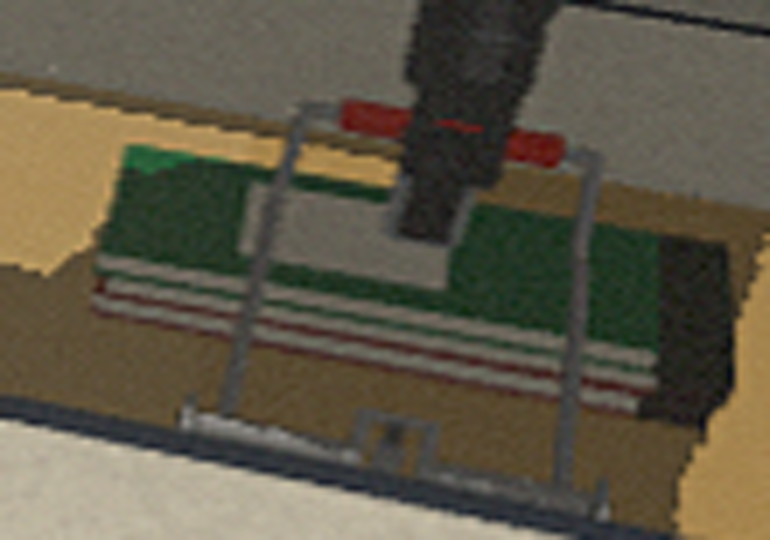

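View pics/w_w.png

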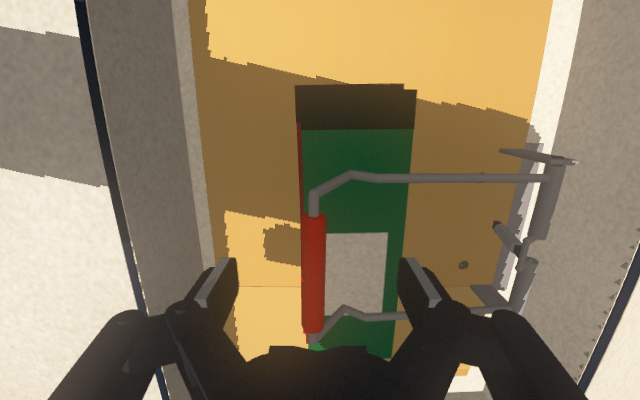

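drive_tool:
  steps: [-0.015,0,0,0,0,0,0,-0.03,0,0,0,0,0,0,-0.06,0,0,0,0,0,0,-0.1,0,0,0,0,0,0,-0.15,0,0,0,0,0,0,-0.2,0,0,0,0,0,0,-0.2,-0.02,0,0,0,0,0,-0.2,-0.02,0,0,0,0,0]

```text
time: 31.85
tool_pos: [473.5, 167.2, 227.6]
tcp_rot: [[0.009, 0.974, 0.225], [0.001, 0.225, -0.974], [-1.0, 0.009, 0.001]]
wrist_force: [-0.5, -0.3, 0.3]
finger_gap: 85.3
```

Run:
```python
from h import *
import pickle
o=bot.get_obs();print(o['tool_pos'],o['wrist_force'],o['finger_gap'])
i=grab_frame('scene');cv2.imwrite('pics/x_s.png',i)
pickle.dump(calibration('wrist'),open('x.pkl','wb'))
w=grab_frame('wrist');cv2.imwrite('pics/x_w.png',w);cv2.imwrite('pics/x_z.png',cv2.resize(w[90:240,280:440],None,fx=5,fy=4,interpolation=cv2.INTER_CUBIC))
```

```text
[473.52176822 167.23307083 227.56640763] [-0.47885348 -0.25834541  0.34502397] 85.34216841187305
```

View pics/x_s.png

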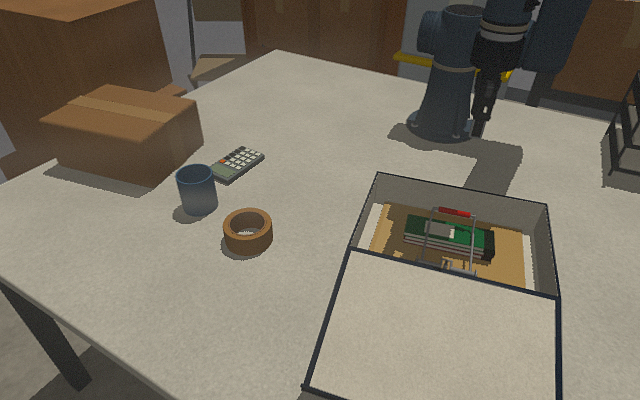

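View pics/x_z.png

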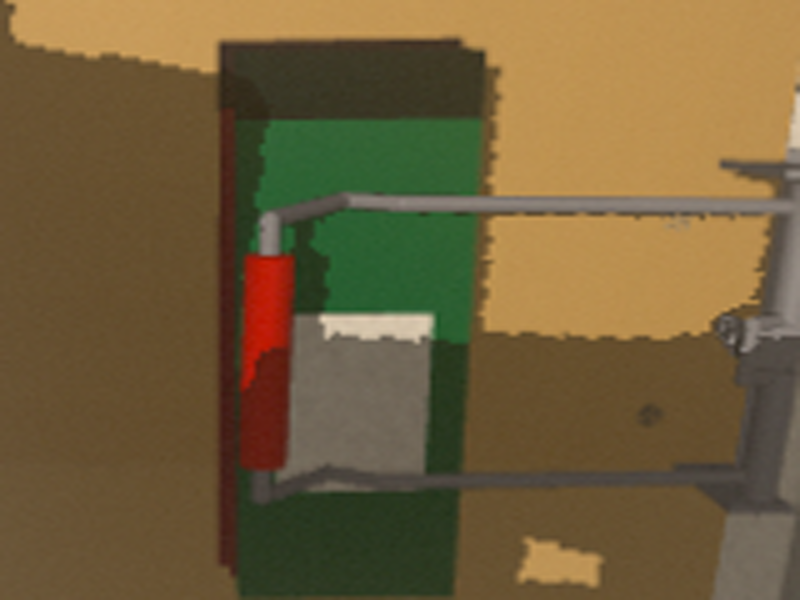

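Run:
```python
from h import *
import pickle
c=pickle.load(open('x.pkl','rb'))
u=lambda p:np.array(p,float)/[5,4]+[280,90]-.5
a=np.radians(13.6); ex=np.array([np.cos(a),np.sin(a)]); ey=np.array([-np.sin(a),np.cos(a)])
def bx(P): d=P[:,:2]-BC; return np.c_[d@ex,d@ey].round(1)
print('green left edge',bx(onz(c,u([(235,120),(239,590)]),43)),'right',bx(onz(c,u([(484,120),(455,590)]),43)))
print('red left',bx(onz(c,u([(221,110),(221,560)]),31)), bx(onz(c,u([(221,110),(221,560)]),19)))
print('ends: green top corner',bx(onz(c,u([(484,52),(455,597)]),43)),'red',bx(onz(c,u([(460,40),(221,42)]),31)))
```

```text
green left edge [[-47.1  69. ]
 [-46.1 -87.4]] right [[ 13.6  68.6]
 [ 14.1 -88.3]]
red left [[-50.2  71.7]
 [-50.7 -81.2]] [[-49.8  71.5]
 [-50.3 -86.5]]
ends: green top corner [[ 12.6  88.3]
 [ 14.2 -91. ]] red [[  9.   92.2]
 [-50.1  91.9]]
```

Run:
```python
from h import *
a=cv2.imread('pics/a_scene.png');x=cv2.imread('pics/x_s.png')
d=cv2.absdiff(a,x).max(2); print((d[135:260,165:275]>40).sum())
print(bot.job_done(), bot.get_obs()['time'])
```

```text
481
the job is handed in; nothing more can be done
the job is handed in; nothing more can be done
```

The green receipt book is filed on the two red books and the hold-down is pressing on it. I handed the job in at about 32 s of the 72 s allowed. No verdict was reported.

**What I did**
- I gripped the red sleeve and swung the hold-down up along its arc. It stayed up by itself.
- I picked up the green book, turned it so its black end matches the red books' ends, and set it down on first contact with the stack.
- I took the sleeve again, swung it down and eased it the last few millimetres in 1 mm steps. It was held until contact, at 11–12 N on the wrist, then released. It did not snap shut. Its joint came out at about 0.10 rad in the image, as expected for a third book.

**Last checks**
- **Squareness:** the green book is parallel to the red books within measurement error. It sits about 3–4 mm towards the spine and 2–3 mm towards −y from the upper red book. I left this uncorrected, because nudging it under the hold-down could have moved the red books.
- **Filed books:** they measured where they started, to within camera error.
- **Bystanders:** the tape roll, mug and calculator look unmoved by eye. I compared that area before and after, and 481 pixels differed. The area also covered part of where the green book had lain, so that check does not settle it.
- **Arm:** it was clear of everything at hand-in, with wrist force near zero.

**What disagreed:** the shut fingertips appeared to stand roughly 25–35 mm behind the reported TCP. My first close on the sleeve therefore missed and met nothing, with no force on the wrist. I corrected the depth for all later grasps.

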